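Nudge the slide carrier onto its locating pins

TASK

The aluminium slide carrier lies crooked and propped up on top of the two locating pins of its jig. With the fingertips alone, gently push it square against the jig's rear fence and sideways until both of its holes drop over the pins and it lies flat on the base; never pinch it, lift it or tip it up. Leave the specimen pot, the slide box and the tape roll where they stand.

Things in the scene. Friction and masses are not known exactly. Their poses are not given: they have to be found in the camera images.
- jig: Fixed dark steel slab 105 (x) x 170 (y) x 12 mm; place and yaw vary (yaw up to 0.2 rad). Origin: centre of its underside on the bench; x runs from its front edge to its rear fence, y along the fence to the left. The fence is a bar along the whole rear edge, front face at x = +41 mm, top 26 mm above the bench. Flush screws in the slab mean nothing.
- pin_right (a point): Tip of the right locating pin of the jig: steel, 8 mm diameter, stands 7 mm above the slab's top, top edge chamfered; at x = -24, y = -32 mm of the jig. Behind the jig stands a microscope (stage edge 0.17 m high), to its right a tall carton and an analyser: draw the arm in towards the base before swinging it round at the start.
- pin_left (a point): Tip of the left locating pin, the same, at x = -24, y = +32 mm of the jig.
- carrier: Loose aluminium plate 80 (x) x 120 (y) x 8 mm, 0.24 to 0.36 kg, with an upturned lip 6 mm thick on both short ends (outer faces y = -60, +60 mm), lip tops 28 mm above the underside; a glass slide is fixed in a low rib frame on top. Origin: centre of the underside; axes as the jig's when seated, then 12 mm above the jig's origin.
- hole_right (a point): Centre of the right hole at the carrier's underside: round, 12 mm, through, at x = -24, y = -32 mm of the carrier; goes over the right pin with 2 mm play all round. At the start the carrier leans back about 0.13 rad, front raised: it rests on both pin tips and its rear lower edge, 5 to 16 mm short of the fence, 14 to 26 mm too far left or right, up to 0.09 rad askew.
- hole_left (a point): Centre of the left hole at the underside: a slot 12 mm in x, 16 mm in y, through, at x = -24, y = +32 mm of the carrier; goes over the left pin. The carrier slides on the pin tips when its front edge or an end lip is pushed; square against the fence and pushed along it, its front drops 7 mm when the holes meet the pins.
- specimen_pot: Bystander: white pot with a screw lid, 51 mm diameter, 62 mm tall, left of the jig. Origin at its underside's centre.
- slide_box: Bystander: closed low slide box 130 x 42 x 32 mm, left of the jig and farther back. Origin at its underside's centre.
- tape: Bystander: roll of tape, 49 mm diameter, 19 mm high, lying flat to the left of the jig, nearest to it. Origin at its underside's centre.

How it is judged (in metres and radians):
At the end, for the whole second after the job is handed in: Both holes over their pins (centres within 5 mm horizontally), the underside at both holes at most 1.8 mm above the slab, the carrier level within 0.025 rad and at rest; pot, slide box and tape within 20 mm of their starts (horizontal distance between hole_right and pin_right below 0.005 m and horizontal distance between hole_left and pin_left below 0.005 m and z of each of hole_right, hole_left in the frame of jig below 0.0138 m and angle between carrier's own z axis and vertical below 0.025 rad and linear speed of carrier below 0.01 m/s and angular speed of carrier below 0.05 rad/s and distance of each of specimen_pot, slide_box, tape from where it was at the start of the episode below 0.02 m); the robot touches nothing.
It fails at once if the carrier is lifted off the jig (its centre more than 18 mm above the slab) (z of carrier in the frame of jig above 0.03 m).
It fails at once if the carrier is tipped up (more than 0.35 rad) (angle between carrier's own z axis and vertical above 0.35 rad).
It fails at once if the carrier is pinched or shoved hard (more than 35 N between fingers and carrier) (contact force between the fingers and carrier above 35 N).
It fails at once if the specimen pot, the slide box or the tape roll is pushed away (more than 20 mm) (distance of any of specimen_pot, slide_box, tape from where it was at the start of the episode above 0.02 m).
It also fails if it takes over 45 s, if anything falls off the work surface, if the arm or the gripper's body presses on something with over 40 N, if the wrist force passes 120 N, or if a joint passes its speed limit or range.

ROBOT

A 7-joint arm with a two-finger parallel gripper is mounted at the origin on a cart in front of the work surface, level with it; the furniture and walls round the work are solid. World frame = base frame: x ahead of the robot, y to its left, z up, the work surface at z = 0. Lengths are in mm, angles in degrees, forces in N, time in s.
With the tool pointing down it reaches from about 425 to 1025 mm from the base axis. Payload 9.4 kg.
Tool frame: the origin (TCP) lies at the centre of the arm's flange, where the gripper is bolted on; the fingertips stand 186 mm ahead of it and the grasp point (between the pads) lies 167 mm ahead of it; x points along the fingers, y is the direction in which the jaws open and shut, and the axes are right-handed (so a half turn about x gives the same grasp; the last joint's range is limited). The gripper opens to 93 mm and grips with 3 to 60 N. Pads are 15 mm wide; open, the fingers measure 128 mm over their backs; the gripper's body (75 mm by 188 mm) begins 65 mm behind the grasp point.
Start: joints at [-78.02, 34.337, -0.143, 91.639, 0.103, 54.024, -4.572], TCP at [204.392, 695.592, 404.718] pointing down, gripper open.
Joint ranges: [-147.43, 147.43], [-19.82, 112.94], [-74.19, 73.91], [6.32, 146.72], [-59.91, 239.91], [6.04, 106.73], [-150.56, 150.56]. Speed limits (degrees/s): [127.2, 127.2, 172.46, 172.46, 180, 180, 180].

INTERFACE

Orientations are given as a 3x3 rotation matrix whose columns are the frame's x, y, z axes.
In Python, from cell import manip gives the robot as it stands.
- The arm moves only by the shell command python3 -m inch 'ROWS' [FORCE]. ROWS is JSON, a list of rows, each a list of 3 entries, a list of its own where there are three numbers: the shift along the tool's x, y, z normalised to -1 to 1, where 1 is 12 cm, then the turn, a rotation vector about the tool's x, y, z normalised to -1 to 1, where 1 is 2 pi rad, then the opening, from 0 (shut) to 1 (fully open). A call has 1 to 8 rows; each row is the pose to reach, as a shift and turn from the pose measured when the call began, along the tool's axes at that moment, turning the shorter way round; what a row does not reach only later rows make up. A row lasts 1/12 s, in which the tool goes at most 41.7 mm and 7.16 degrees, less where a joint would pass 70% of its speed; a pose out of reach is approached as far as the arm can. A call with a number of a shift or a turn outside -1 to 1 is refused whole. A call with a gripper value outside its range is refused whole. The fingers move at their own pace and stop on an object; FORCE is the grip in N (left out, the last holds). Time passes only in rows, so rows that repeat a pose let the fingers close. It gives the time, the measured TCP pose, the force and the opening at its end, in the units of the state.
- manip.sense(): the state, without advancing time (a new reading comes with each control period).
- manip.read_camera(name): name is "scene" or "top"; returns a dict with "pixels" (384x512x3 uint8, blue, green, red), "depth" (384x512 float32, mm along the optical axis (not along the pixel's ray), 0 where there is no reading), "fx", "fy", "cx", "cy" (pixels), "rvec" (rotation vector, rad) and "tvec" (3), from world to camera coordinates, as OpenCV has them. Camera axes: x right, y down, z forward; pixel columns grow to the right and rows downward; lengths in mm; the calibration is good to about 2 mm. A picture is of the moment at which its call begins.
- manip.hand_in(): hands the job in, once; it reports no verdict.
The state is a dict: "time_s": time; "joint_pos": joint angles; "qd": joint speeds; "tau": joint torques, N m; "tcp_pos": TCP position; "eef_rot": TCP orientation; "contact_force": force on the tool from outside, world axes, zero at the start; "moment": the same for the moment, N m; "opening": finger opening in mm.
Only numpy, scipy, OpenCV 4.12 (cv2) and the standard library are available. Lean on these libraries where they do the work, as an engineer would, in place of code of your own. Each camera call takes 0.05 s, during which the arm holds its last target.

## Working session

There is one attempt and no reset: what is moved stays moved. The work goes in short steps, Python scripts to look and compute and a shell command to move; the robot and the scene stay as the last step left them, time stands still between calls to the robot, and variables do not carry over. Pictures are saved under pics/ and viewed, and the job is handed in when it is done.

```bash
ls; mkdir -p pics
python3 - <<'E'
from cell import manip
import cv2,numpy as np
s=manip.sense()
for k,v in s.items(): print(k,np.round(v,3).tolist())
for n in ["scene","top"]:
    c=manip.read_camera(n); cv2.imwrite(f"pics/{n}0.png",c["pixels"]); np.savez(f"{n}0.npz",**c)
    R=cv2.Rodrigues(np.array(c["rvec"],float))[0]; print(n,c["fx"],c["cx"],c["cy"],(-R.T@np.array(c["tvec"]).reshape(3)).round(),R.round(2).tolist())
E
```

```text
pics
time_s 0.0
joint_pos [-78.02, 34.384, -0.146, 91.679, 0.104, 54.025, -4.572]
qd [0.021, -0.07, 0.005, 0.014, -0.04, 0.08, 0.104]
tau [-0.0, -76.506, 1.497, -25.233, -0.052, 0.017, 0.0]
tcp_pos [204.326, 695.411, 403.881]
eef_rot [[-0.0, 0.282, 0.959], [-0.001, 0.959, -0.282], [-1.0, -0.002, 0.0]]
contact_force [0.065, 0.346, 0.304]
moment [0.025, 0.058, -0.001]
opening 93.037
scene 360.28456527661 255.04549563255074 186.2021576546146 [ 227. -217.  572.] [[0.91, -0.41, 0.0], [-0.25, -0.55, -0.8], [0.33, 0.73, -0.6]]
top 447.09701239801655 252.08753624673597 185.13822611547818 [450. 393. 917.] [[0.01, -1.0, 0.0], [-1.0, -0.01, -0.07], [0.07, -0.0, -1.0]]
```

View pics/scene0.png

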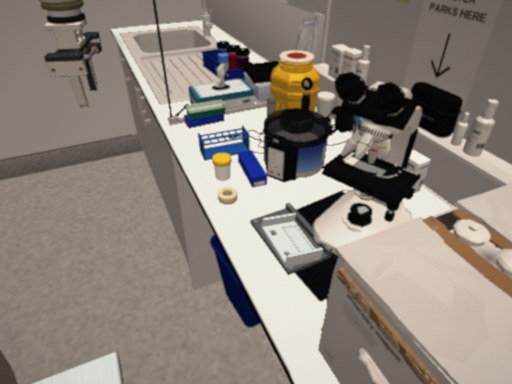

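View pics/top0.png

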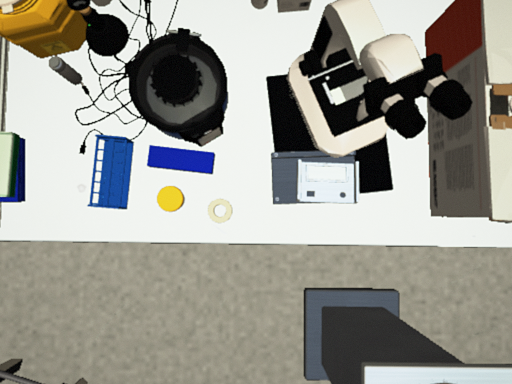

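```bash
cat > h.py <<'E'
import numpy as np,cv2
def load(f):
    return dict(np.load(f))
def cloud(c):
    R=cv2.Rodrigues(np.array(c["rvec"],float))[0];t=np.array(c["tvec"],float).reshape(3)
    v,u=np.mgrid[0:384,0:512];d=c["depth"].astype(float)
    P=np.stack([(u-c["cx"])/c["fx"]*d,(v-c["cy"])/c["fy"]*d,d],-1)
    W=(P-t)@R; W[d<=0]=np.nan
    return W
def ray(c,u,v,z):
    R=cv2.Rodrigues(np.array(c["rvec"],float))[0];t=np.array(c["tvec"],float).reshape(3)
    o=-R.T@t; r=R.T@np.array([(u-c["cx"])/c["fx"],(v-c["cy"])/c["fy"],1]); return o+r*(z-o[2])/r[2]
def proj(c,X):
    return cv2.projectPoints(np.asarray(X,float).reshape(-1,3),np.array(c["rvec"],float),np.array(c["tvec"],float),np.array([[c["fx"],0,c["cx"]],[0,c["fy"],c["cy"]],[0,0,1]],float),None)[0].reshape(-1,2)
def crop(c,u0,v0,u1,v1,k,f):
    cv2.imwrite(f,cv2.resize(c["pixels"][v0:v1,u0:u1],None,fx=k,fy=k,interpolation=cv2.INTER_CUBIC))
E
python3 - <<'E'
from h import *
t=load("top0.npz");s=load("scene0.npz")
crop(t,260,140,380,220,6,"pics/t0c.png");crop(s,240,190,350,300,5,"pics/s0c.png")
W=cloud(t)
np.set_printoptions(linewidth=250)
for v in range(146,212,4): print(v,[f"{x:.0f}" for x in W[v,264:372:4,2]])
print(ray(t,272,152,12),ray(t,272,204,12),ray(t,358,204,12),ray(t,358,152,26))
E
```

```text
146 ['-1', '-3', '-0', '2', '2', '-1', '-0', '1', '-2', '-2', '-1', '-1', '-0', '25', '37', '36', '38', '39', '39', '40', '42', '42', '40', '40', '38', '34', '1']
150 ['-1', '-2', '-1', '1', '-1', '2', '2', '4', '-2', '2', '1', '2', '1', '2', '27', '36', '35', '36', '36', '37', '40', '40', '35', '0', '0', '1', '-1']
154 ['-0', '-0', '26', '27', '24', '28', '27', '25', '27', '25', '28', '23', '27', '26', '25', '24', '28', '34', '34', '36', '34', '27', '27', '-1', '3', '-1', '2']
158 ['-2', '-2', '16', '20', '14', '11', '11', '11', '13', '12', '13', '11', '10', '9', '8', '12', '14', '12', '10', '12', '15', '9', '13', '-0', '-0', '-0', '1']
162 ['-1', '0', '14', '12', '14', '9', '10', '10', '11', '39', '10', '10', '11', '11', '9', '11', '11', '12', '10', '11', '15', '13', '8', '36', '3', '1', '0']
166 ['-2', '1', '12', '11', '14', '12', '11', '10', '10', '42', '20', '20', '21', '19', '18', '16', '19', '22', '23', '20', '25', '20', '18', '40', '-2', '1', '2']
170 ['2', '-2', '13', '12', '13', '13', '8', '12', '11', '43', '18', '21', '22', '24', '22', '27', '21', '22', '22', '21', '20', '
[... 1128 characters left out ...]
29', '28', '27', '31', '29', '46', '-0', '-0', '1']
202 ['-2', '-2', '-0', '12', '8', '13', '11', '11', '7', '9', '13', '14', '22', '23', '31', '30', '30', '31', '29', '28', '30', '28', '28', '41', '0', '-2', '-1']
206 ['0', '-1', '-1', '-0', '-0', '1', '-1', '-2', '2', '1', '-2', '-0', '-0', '-2', '1', '-2', '1', '-4', '-1', '-1', '-1', '-2', '-2', '-2', '1', '-3', '-1']
210 ['-1', '-2', '-3', '-3', '-4', '1', '1', '-0', '0', '1', '-1', '-2', '-2', '-4', '-3', '-2', '-1', '-1', '-2', '-2', '0', '-4', '-2', '-2', '-0', '-1', '-4']
[577.31324917 350.05568846  12.        ] [471.35887258 348.96339622  12.        ] [473.68049345 174.78081964  12.        ] [577.73075497 177.91600053  26.        ]
```

```bash
true
```

```text
(no output)
```

View pics/t0c.png

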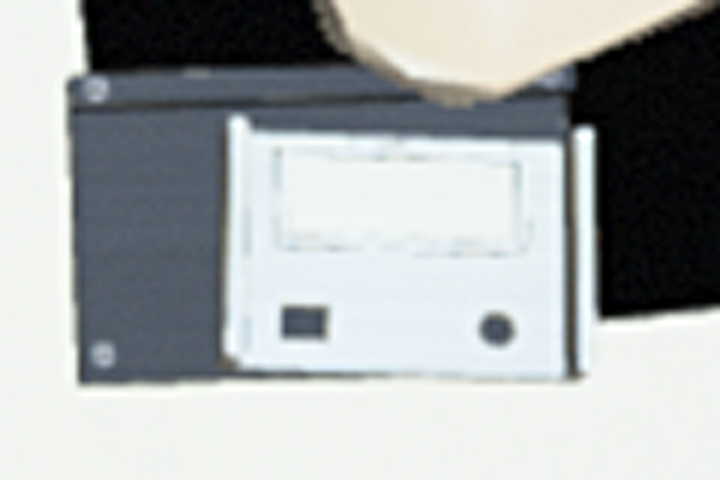

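View pics/s0c.png

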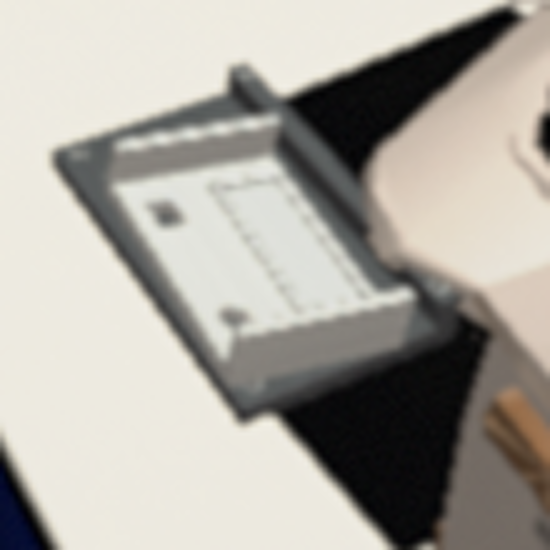

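Run:
```python
from h import *
t=load("top0.npz");s=load("scene0.npz")
for n,c in (("top",t),("scene",s)):
    W=cloud(c).reshape(-1,3)
    print(n,"max z on grid; rows x 480..700, cols y 400..60")
    for x in range(480,720,20):
        r=[]
        for y in range(400,20,-20):
            m=(abs(W[:,0]-x)<10)&(abs(W[:,1]-y)<10)&(W[:,2]<700)
            r.append(f"{W[m,2].max():4.0f}" if m.any() else "   .")
        print(x,*r)
crop(t,262,145,312,211,12,"pics/t0a.png");crop(t,310,145,364,211,12,"pics/t0b.png")
```

```text
top max z on grid; rows x 480..700, cols y 400..60
480    3    4    4   15   15   52   32   35   33   33   33   52    3    4    3    4    3    4    4
500    2    3    3   16   15   51   33   31   30   30   30   51    4    4    5    3    3    3    3
520    4    4    4   15   15   48   29   31   29   29   30   49    3    5    4    4    3    3    2
540    3    3    4   14   15   45   27   26   27  374  376  367    4    4    4    4    2    3    3
560    4    3   26   28   29   42   28   26   28  383  391  387    6    4    4    3    2    3  234
580    2    4   26   28   29   28   28  184  328  382  388  388  387  389  383    3    3    2  235
600    3    3    3    6    4    6   27  185  352  373  376  361  384  392  386    4    3    3    2
620    4    4    4    4    5    4  183  185  351  358  355  356  377  378   41    2    2    0    5
640    4    5    5    5    4    5  185  186  348  356  356  355  359  356  177   -1    .    .    2
660    3    3    4    4    5  182  186  186  351  355  354  354  351  350    .    .    .    .    2
680    4    3    4    5   30  182  193  194  343  348  352 
[... 679 characters left out ...]
 .    .
580    3    2    1   28   28   27   28  182  321  332  389  389  384  389  382    .    .    .    .
600    2    2    2    3    4    3    3  183  323  327  377  369  371  391  388    .    .    .    .
620    3    2    3    4    5    4  182  183  183  352  355  336  333  379  371    .    .    .    .
640    2    2    3    4    5    3  183  186  186  354  354  295  351  356  183    .    .    .    .
660    3    2    3    4    3   40  185  186  185  354  289  352  351  351  182    .    .    .    .
680    2    3    4    3   31   44  189  189  268  271  351  351  183  183  177    .    .    .    .
700    2    2    3    4   32   49   62   64  189  190  271  338  183  183    .    .    .    .    .
```

View pics/t0a.png

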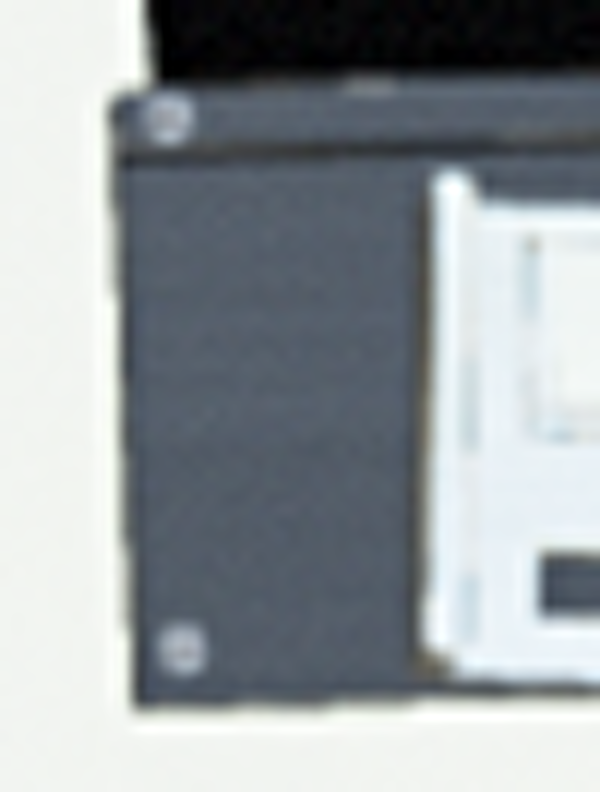

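View pics/t0b.png

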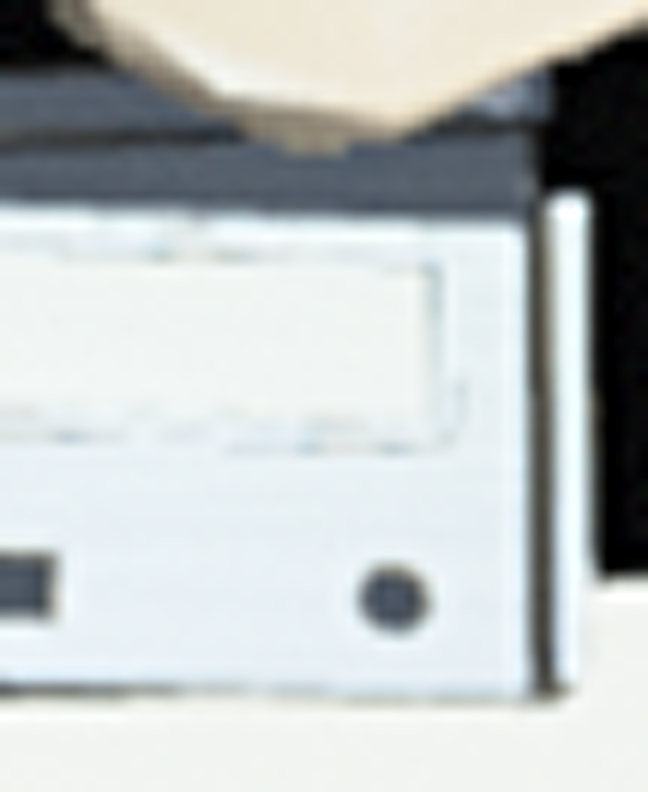

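```bash
cat > fit.py <<'E'
from h import *
from scipy.optimize import least_squares
t=load("top0.npz");s=load("scene0.npz")
def A(U,V,o): return ((U+.5)/12-.5+o[0],(V+.5)/12-.5+o[1])
a=(262,145);b=(310,145)
# jig: (pixel, z, axis, value)
J=[(A(135,708,a),12,0,-52.5),(A(420,702,a),12,0,-52.5),(A(130,520,a),12,1,85),(A(122,300,a),12,1,85),
(A(113,110,a),26,1,85),(A(200,82,a),26,0,52.5),(A(590,68,a),26,0,52.5),(A(200,150,a),26,0,41),(A(590,132,a),26,0,41),(A(100,127,b),26,0,41),(A(530,190,b),12,1,-85),(A(541,140,b),12,1,-85)]
P=[ray(t,*p[0],p[1]) for p in J]
def res(q):
    c,s_=np.cos(q[2]),np.sin(q[2]);r=[]
    for w,p in zip(P,J):
        d=w[:2]-q[:2]; l=(c*d[0]+s_*d[1],-s_*d[0]+c*d[1]); r.append(l[p[2]]-p[3])
    return np.array(r)
f=least_squares(res,[525,260,0],loss='soft_l1')
jig=f.x
if __name__=="__main__":
    print("jig",f.x,res(f.x).round(1))
    W=cloud(t)
    # eyepiece min height from scene
    S=cloud(s).reshape(-1,3); m=(S[:,2]>60)&(S[:,0]<600)&(S[:,0]>400)&(S[:,1]<340)&(S[:,1]>80)&(S[:,2]<450)
    q=S[m]; 
    for z in range(60,420,30):
        k=q[(q[:,2]>=z)&(q[:,2]<z+30)]
        if len(k): print(z,len(k),"x min",k[:,0].min().round(),"y",k[:,1].min().round(),k[:,1].max().round())
E
python3 fit.py
```

```text
jig [5.28528488e+02 2.64925674e+02 5.51368964e-02] [ 0.9 -0.1 -0.2 -0.5  0.3 -0.3 -0.6 -0.2  0.1  0.4  1.7 -0.7]
150 115 x min 583.0 y 210.0 258.0
180 59 x min 586.0 y 222.0 262.0
210 2 x min 598.0 y 223.0 224.0
240 101 x min 589.0 y 170.0 188.0
270 6 x min 596.0 y 178.0 187.0
300 190 x min 584.0 y 192.0 233.0
330 342 x min 553.0 y 126.0 216.0
360 1134 x min 547.0 y 120.0 209.0
390 6 x min 567.0 y 135.0 196.0
```

```bash
cat > fitc.py <<'E'
from fit import *
def Rz(a): return np.array([[np.cos(a),-np.sin(a),0],[np.sin(a),np.cos(a),0],[0,0,1]])
def Ry(a): return np.array([[np.cos(a),0,np.sin(a)],[0,1,0],[-np.sin(a),0,np.cos(a)]])
def cpose(q,pitch):
    R=Rz(q[2])@Ry(pitch); p=np.array([q[0],q[1],0.]); p[2]=12+40*np.sin(pitch); return R,p
# pixel, local, which pixel comps (0 u,1 v)
def fitc(c,M,q0,pitch):
    def r(q):
        R,p=cpose(q,pitch); o=[]
        for px,l,k in M:
            e=proj(c,R@np.array(l,float)+p)[0]-px; o+= [e[i] for i in k]
        return np.array(o)
    f=least_squares(r,q0,loss='soft_l1',x_scale=[1,1,.01]); return f.x,r(f.x)
def rel(q):
    d=Rz(-jig[2])@np.array([q[0]-jig[0],q[1]-jig[1],0]); return d[0],d[1],q[2]-jig[2]
if __name__=="__main__":
    ul=(A(540,0,a)[0]+A(55,0,b)[0])/2
    M=[(A(395,600,b),(-24,-32,8),(0,1)),((ul,A(0,582,a)[1]),(-24,32,8),(0,1)),(A(430,300,a),(25,60,28),(0,)),(A(426,600,a),(-22,60,28),(0,)),(A(452,173,a),(40,57,28),(1,)),
    (A(590,260,b),(30,-60,28),(0,)),(A(581,640,b),(-30,-60,28),(0,)),(A(568,193,b),(40,-57,28),(1,)),(A(300,213,b),(40,-15,8),(1,)),(A(560,203,a),(40,48,8),(1,)),(A(300,693,b),(-40,-25,4),(1,))]
    q,r=fitc(t,M,[520,245,.03],.13)
    print("carrier",q,"rel jig",rel(q)); print(r.round(2))
    R,p=cpose(q,.13)
    for n,l in dict(frontR=(-40,-60,0),frontL=(-40,60,0),lipRc=(0,-60,14),rearR=(40,-60,0)).items(): print(n,(R@np.array(l)+p).round(1))
E
python3 fitc.py
```

```text
carrier [ 5.15971252e+02  2.41637581e+02 -2.22574697e-02] rel jig (np.float64(-13.821536087269925), np.float64(-22.56068634985185), np.float64(-0.07739436609190052))
[-0.26 -0.43 -0.25 -0.07  0.12  0.09 -0.11 -0.35  0.76  0.29  0.33  0.04
 -0.05]
frontR [475.  182.5  22.4]
frontL [477.7 302.5  22.4]
lipRc [516.5 181.6  31.1]
rearR [554.3 180.8  12. ]
```

```bash
cat > go.py <<'E'
import sys,numpy as np
from cell import manip
from scipy.spatial.transform import Rotation as Ro
# go.py tx ty tz jawyaw_deg tilt_deg : TCP world target (mm); jaw axis yaw; tilt leans flange back (tips forward) 
def target(yaw,tilt):
    a=np.radians(yaw); y=np.array([np.cos(a),np.sin(a),0]); x=np.array([0,0,-1.]);
    R=np.stack([x,y,np.cross(x,y)],1)
    return Ro.from_euler('y',-tilt,degrees=True).as_matrix()@R
if __name__=="__main__":
    v=list(map(float,sys.argv[1:])); s=manip.sense(); R=np.array(s["eef_rot"]);p=np.array(s["tcp_pos"])
    d=R.T@(np.array(v[:3])-p)/120; w=Ro.from_matrix(R.T@target(v[3],v[4])).as_rotvec()/(2*np.pi)
    print("t",round(s["time_s"],2),"p",p.round(1),"F",np.round(s["contact_force"],1),"open",round(s["opening"],1)); print("shift",d.round(3),"turn",w.round(4))
E
python3 go.py 250 420 404 93.16 0
python3 -m inch '[[[0,-1,0.484],[0,0,0],0.75],[[0,-1,0.484],[0,0,0],0.75],[[0,-1,0.484],[0,0,0],0.75],[[0,-1,0.484],[0,0,0],0.75]]'
python3 go.py 250 420 404 93.16 0
```

```text
t 0.1 p [204.3 695.4 403.9] F [-0.4 -0.9 -0.3] open 93.1
shift [ 0.003 -2.095  1.012] turn [-0.0542 -0.      0.0002]
time_s: 0.43
tcp_pos: [228.1, 557.7, 403.7]
eef_rot: [[0.0, 0.286, 0.958], [-0.007, 0.958, -0.286], [-1.0, -0.006, 0.002]]
contact_force: [0.3, 0.2, -0.1]
opening: 72.4
t 0.43 p [228.1 557.7 403.7] F [ 0.3  0.2 -0.1] open 72.4
shift [ 0.005 -1.048  0.503] turn [-0.0549  0.0001  0.0011]
```

```bash
python3 -m inch '[[[0,-1,0.5],[-0.05,0,0],0.75],[[0,-1,0.5],[-0.05,0,0],0.75],[[0,-1,0.5],[-0.05,0,0],0.75],[[0,-1,0.5],[-0.05,0,0],0.75]]'
python3 go.py 345 325 404 93.16 0
```

```text
time_s: 0.77
tcp_pos: [252.2, 420.3, 404.2]
eef_rot: [[-0.0, -0.025, 1.0], [-0.011, 1.0, 0.025], [-1.0, -0.011, -0.001]]
contact_force: [0.3, 0.2, -0.7]
opening: 69.5
t 0.77 p [252.2 420.3 404.2] F [ 0.3  0.2 -0.7] open 69.5
shift [ 0.011 -0.813  0.753] turn [-0.0048 -0.0001  0.0017]
```

```bash
python3 -m inch '[[[0,-0.81,0.75],[-0.005,0,0.002],0.75],[[0,-0.81,0.75],[-0.005,0,0.002],0.75],[[0,-0.81,0.75],[-0.005,0,0.002],0.75],[[0,-0.81,0.75],[-0.005,0,0.002],0.75]]'
python3 go.py 436 238 330 93.16 0
```

```text
time_s: 1.1
tcp_pos: [348.0, 321.1, 405.4]
eef_rot: [[0.0, -0.05, 0.999], [0.0, 0.999, 0.05], [-1.0, 0.0, 0.0]]
contact_force: [-0.3, 0.2, -0.1]
opening: 69.6
t 1.1 p [348.  321.1 405.4] F [-0.3  0.2 -0.1] open 69.6
shift [ 0.628 -0.729  0.698] turn [-0.0008  0.0001 -0.    ]
```

```bash
python3 -m inch '[[[0.3,-0.73,0.7],[-0.001,0,0],0.75],[[0.6,-0.73,0.7],[-0.001,0,0],0.75],[[0.63,-0.73,0.7],[-0.001,0,0],0.75],[[0.63,-0.73,0.7],[-0.001,0,0],0.75],[[0.63,-0.73,0.7],[-0.001,0,0],0.75]]'
python3 go.py 436 238 220 93.16 0
python3 - <<'E'
from h import *
from cell import manip
for n in ["scene","top"]:
    c=manip.read_camera(n); np.savez(n+"1.npz",**c); cv2.imwrite(f"pics/{n}1.png",c["pixels"])
E
```

```text
time_s: 1.52
tcp_pos: [438.7, 234.6, 327.0]
eef_rot: [[-0.002, -0.05, 0.999], [-0.003, 0.999, 0.05], [-1.0, -0.003, -0.002]]
contact_force: [-0.8, -0.8, 0.2]
opening: 69.6
t 1.52 p [438.7 234.6 327. ] F [-0.8 -0.8  0.2] open 69.6
shift [ 0.892  0.032 -0.019] turn [-0.0009 -0.0003  0.0005]
```

View pics/scene1.png

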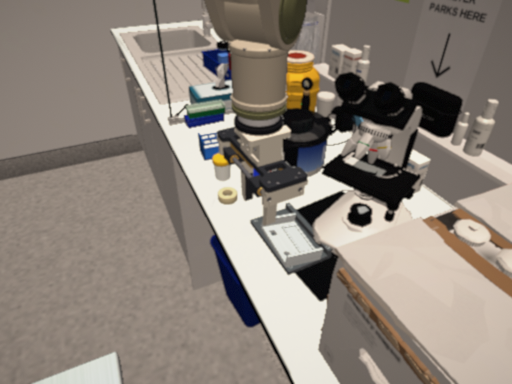

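```bash
python3 -m inch '[[[0.3,0.03,-0.02],[-0.001,0,0],0.75],[[0.6,0.03,-0.02],[-0.001,0,0],0.75],[[0.88,0.03,-0.02],[-0.001,0,0],0.75],[[0.88,0.03,-0.02],[-0.001,0,0],0.75],[[0.88,0.03,-0.02],[-0.001,0,0],0.75]]'
python3 go.py 440 238 203 93.16 0
```

```text
time_s: 2.03
tcp_pos: [433.2, 242.2, 223.2]
eef_rot: [[-0.004, -0.062, 0.998], [-0.002, 0.998, 0.062], [-1.0, -0.002, -0.004]]
contact_force: [0.2, 0.2, 0.3]
opening: 69.8
t 2.03 p [433.2 242.2 223.2] F [0.2 0.2 0.3] open 69.8
shift [ 0.169 -0.038  0.055] turn [ 0.001  -0.0006  0.0003]
```

```bash
python3 -m inch '[[[0.09,-0.038,0.05],[0.001,-0.0006,0],0.75],[[0.17,-0.038,0.05],[0.001,-0.0006,0],0.75],[[0.17,-0.038,0.05],[0.001,-0.0006,0],0.75],[[0.17,-0.038,0.05],[0.001,-0.0006,0],0.75]]'
python3 go.py 450 238 203 93.16 0
python3 - <<'E'
from h import *
from cell import manip
for n in ["scene","top"]:
    c=manip.read_camera(n); np.savez(n+"2.npz",**c)
    crop(c,*((250,130,380,225,6) if n=="top" else (220,150,350,290,4)),f"pics/{n}2.png")
E
```

```text
time_s: 2.37
tcp_pos: [439.6, 237.9, 203.4]
eef_rot: [[0.001, -0.055, 0.998], [-0.001, 0.998, 0.055], [-1.0, -0.001, 0.001]]
contact_force: [-0.2, 0.1, -0.1]
opening: 69.5
t 2.37 p [439.6 237.9 203.4] F [-0.2  0.1 -0.1] open 69.5
shift [ 0.003 -0.004  0.087] turn [-0.      0.0001  0.0002]
```

View pics/scene2.png

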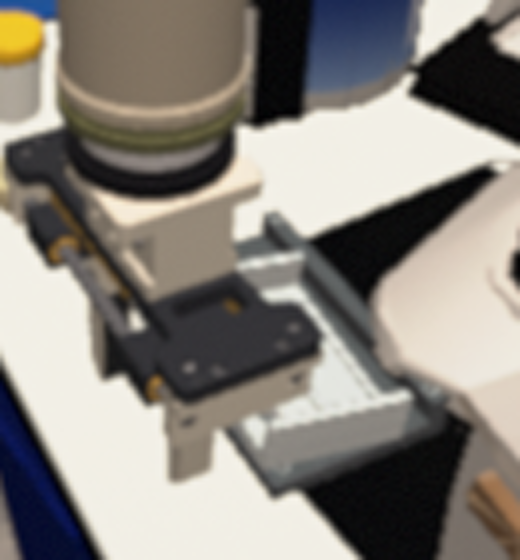

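View pics/top2.png

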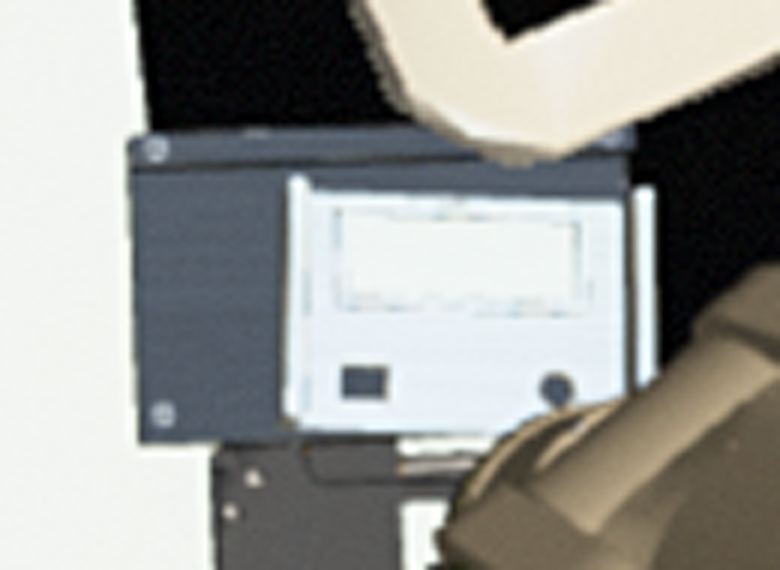

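```bash
python3 -m inch '[[[0,0,0.08],[0,0,0],0.75],[[0,0,0.13],[0,0,0],0.75],[[0,0,0.17],[0,0,0],0.75],[[0,0,0.2],[0,0,0],0.75],[[0,0,0.23],[0,0,0],0.75],[[0,0,0.25],[0,0,0],0.75],[[0,0,0.25],[0,0,0],0.75]]'
python3 go.py 483 240.3 203 93.16 0
python3 -m inch '[[[0,0,0.02],[0,0,0],0.75],[[0,0,0.04],[0,0,0],0.75],[[0,0,0.05],[0,0,0],0.75]]'
```

```text
time_s: 3.05
tcp_pos: [469.9, 239.5, 203.5]
eef_rot: [[0.001, -0.055, 0.999], [-0.001, 0.999, 0.055], [-1.0, -0.001, 0.001]]
contact_force: [-0.6, -0.3, 0.7]
opening: 69.7
t 3.05 p [469.9 239.5 203.5] F [-0.6 -0.3  0.7] open 69.7
shift [0.004 0.001 0.109] turn [-0.0001  0.0001  0.0002]
time_s: 3.3
tcp_pos: [476.0, 239.9, 203.4]
eef_rot: [[0.001, -0.055, 0.998], [-0.001, 0.998, 0.055], [-1.0, -0.001, 0.001]]
contact_force: [-0.9, -0.0, -0.8]
opening: 70.1
```

```bash
python3 -m inch '[[[0,0,0.015],[0,0,0],0.75],[[0,0,0.03],[0,0,0],0.75],[[0,0,0.04],[0,0,0],0.75],[[0,0,0.04],[0,0,0],0.75]]'
python3 - <<'E'
from h import *
from cell import manip
for n in ["scene","top"]:
    c=manip.read_camera(n); np.savez(n+"3.npz",**c)
    crop(c,*((250,130,380,225,6) if n=="top" else (220,150,350,290,4)),f"pics/{n}3.png")
E
```

```text
time_s: 3.63
tcp_pos: [480.5, 240.3, 203.3]
eef_rot: [[-0.0, -0.055, 0.998], [-0.002, 0.998, 0.055], [-1.0, -0.002, -0.0]]
contact_force: [-2.4, 0.6, -1.0]
opening: 69.4
```

View pics/top3.png

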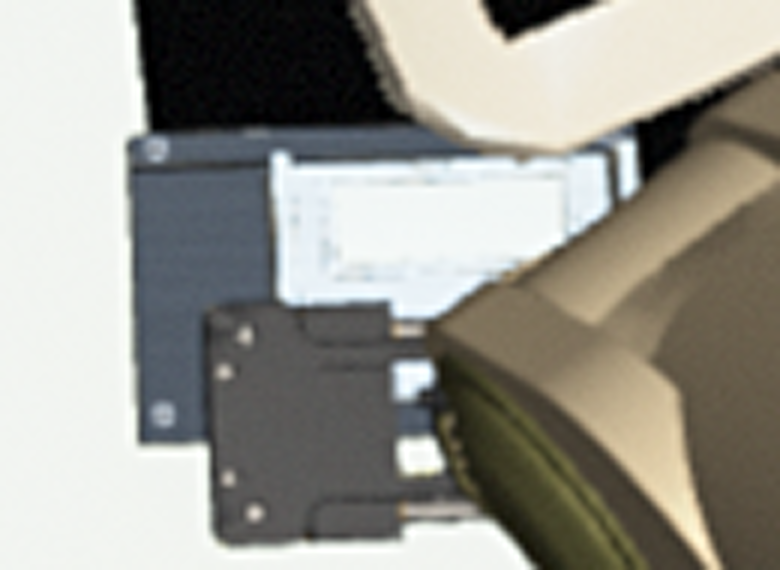

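View pics/scene3.png

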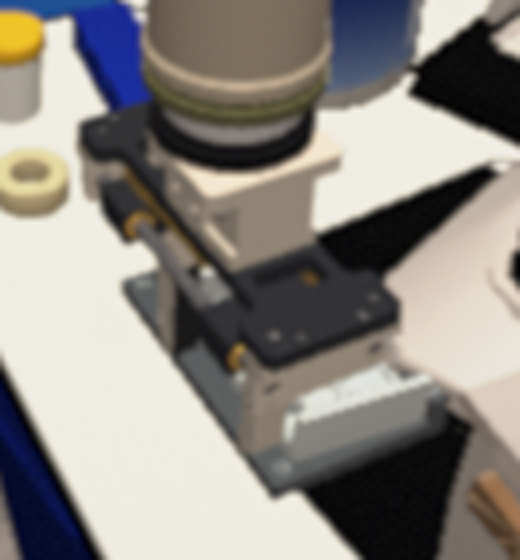

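```bash
python3 -m inch '[[[0,0,0.01],[0,0,0],0.75],[[0,0,0.018],[0,0,0],0.75],[[0,0,0.018],[0,0,0],0.75]]'
```

```text
time_s: 3.98
tcp_pos: [481.2, 240.4, 203.1]
eef_rot: [[-0.003, -0.056, 0.998], [-0.003, 0.998, 0.056], [-1.0, -0.002, -0.003]]
contact_force: [-7.2, 1.6, 1.4]
opening: 69.6
```

```bash
python3 -m inch '[[[0,0,0.015],[0,0,0],0.75],[[0,0,0.02],[0,0,0],0.75],[[0,0,0.02],[0,0,0],0.75]]'
```

```text
time_s: 4.23
tcp_pos: [482.0, 240.6, 202.8]
eef_rot: [[-0.007, -0.057, 0.998], [-0.004, 0.998, 0.057], [-1.0, -0.003, -0.007]]
contact_force: [-8.8, 1.7, 1.7]
opening: 69.9
```

```bash
python3 -m inch '[[[0,0,-0.1],[0,0,0],0.75],[[0,0,-0.2],[0,0,0],0.75],[[0,0,-0.4],[0,0,0],0.4],[[0,0,-0.45],[0,0,0],0],[[0,0,-0.45],[0,0,0],0]]'
python3 - <<'E'
from h import *
from cell import manip
for n in ["scene","top"]:
    c=manip.read_camera(n); np.savez(n+"4.npz",**c)
    crop(c,*((250,130,380,225,6) if n=="top" else (220,150,350,290,4)),f"pics/{n}4.png")
W=cloud(load("top0.npz")).reshape(-1,3)
for z0,z1 in((30,150),(150,260),(260,450)):
    m=(W[:,2]>z0)&(W[:,2]<z1)&(W[:,0]<620)&(W[:,0]>380)&(W[:,1]<110)&(W[:,1]>-100)
    if m.any(): print(z0,W[m].min(0).round(),W[m].max(0).round())
E
```

```text
time_s: 4.65
tcp_pos: [426.8, 237.6, 203.5]
eef_rot: [[-0.008, -0.058, 0.998], [-0.004, 0.998, 0.058], [-1.0, -0.004, -0.008]]
contact_force: [1.0, -0.4, 0.0]
opening: 54.1
30 [450.   2.  30.] [620.  29. 150.]
150 [444. -11. 150.] [620.  32. 244.]
```

View pics/top4.png

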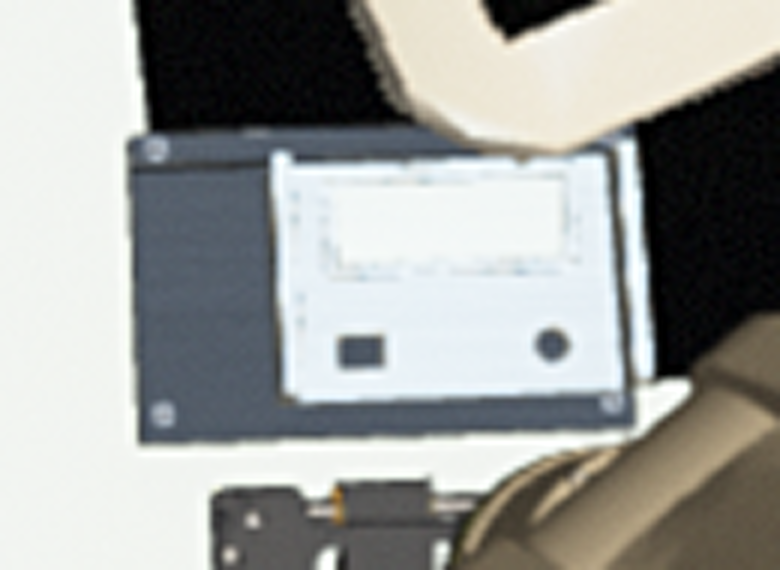

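```bash
cat > f4.py <<'E'
from fitc import *
def B(U,V): return ((U+.5)/6-.5+250,(V+.5)/6-.5+130)
M=[(B(552,345),(-24,-32,8),(0,1)),(B(362,351),(-24,32,8),(0,1)),(B(270,200),(22,60,28),(0,)),(B(277,350),(-22,60,28),(0,)),(B(282,150),(40,57,28),(1,)),(B(641,180),(30,-60,28),(0,)),(B(655,370),(-35,-60,28),(0,)),(B(500,395),(-40,-15,8),(1,)),(B(330,403),(-40,40,8),(1,))]
q,r=fitc(t,M,[528,243,.05],.13)
print(q,rel(q),r.round(2)); R,p=cpose(q,.13)
for l in [(0,-60,10),(-5,-60,10),(-40,-60,0)]: print((R@np.array(l)+p).round(1))
E
python3 f4.py; python3 go.py 415 150 205 93.16 20
```

```text
[5.27605681e+02 2.44307946e+02 4.48492213e-02] (np.float64(-2.0576260576665835), np.float64(-20.53554144924374), np.float64(-0.010287675029683738)) [ 0.03  0.11 -0.37  0.11  0.71  0.69  0.31 -0.59 -0.35 -0.05 -0.52]
[531.6 184.4  27.1]
[526.6 184.2  27.7]
[490.7 182.6  22.4]
t 4.75 p [428.9 237.9 203.5] F [0.2 0.2 0.3] open 46.4
shift [-0.01  -0.725 -0.157] turn [ 0.0004 -0.0564 -0.0027]
```

```bash
python3 -m inch '[[[0,-0.3,-0.03],[0,0,0],0],[[0,-0.6,-0.05],[0,0,0],0],[[-0.05,-0.74,-0.05],[0,-0.018,0],0],[[-0.05,-0.74,-0.05],[0,-0.036,0],0],[[-0.05,-0.74,-0.05],[0,-0.056,-0.002],0],[[-0.05,-0.74,-0.05],[0,-0.056,-0.002],0],[[-0.05,-0.74,-0.05],[0,-0.056,-0.002],0]]'
python3 go.py 461 150 194 93.16 20
```

```text
time_s: 5.33
tcp_pos: [426.7, 148.7, 206.5]
eef_rot: [[0.072, -0.052, 0.996], [-0.055, 0.997, 0.056], [-0.996, -0.059, 0.069]]
contact_force: [-0.1, 0.4, 0.1]
opening: 1.6
t 5.33 p [426.7 148.7 206.5] F [-0.1  0.4  0.1] open 1.6
shift [0.124 0.002 0.278] turn [ 0.0014 -0.0444  0.0062]
```

```bash
python3 -m inch '[[[0,0,0],[0.001,-0.02,0.006],0],[[0,0,0],[0.001,-0.04,0.006],0],[[0,0,0],[0.001,-0.044,0.006],0],[[0,0,0],[0.001,-0.044,0.006],0]]'
python3 go.py 461 150 194 93.16 20; python3 -c "
from cell import manip;print(manip.sense()['joint_pos'])"
```

```text
time_s: 5.67
tcp_pos: [426.2, 144.3, 205.6]
eef_rot: [[0.192, -0.049, 0.98], [-0.066, 0.996, 0.063], [-0.979, -0.077, 0.188]]
contact_force: [-0.5, -0.9, -1.5]
opening: 0.7
t 5.67 p [426.2 144.3 205.6] F [-0.5 -0.9 -1.5] open 0.7
shift [0.147 0.041 0.269] turn [ 0.0021 -0.0253  0.009 ]
[-20.79614945  37.58278079 -11.59785451 138.35346692 101.63082277
  16.12978891 -37.2782858 ]
```

```bash
python3 go.py 460 150 200 93.16 10
```

```text
t 5.67 p [426.2 144.3 205.6] F [-0.5 -0.9 -1.5] open 0.7
shift [0.096 0.037 0.27 ] turn [0.0012 0.0024 0.0107]
```

```bash
python3 -m inch '[[[0.03,0.02,0.1],[0.001,0.002,0.005],0],[[0.05,0.03,0.2],[0.001,0.002,0.01],0],[[0.07,0.037,0.27],[0.001,0.002,0.01],0],[[0.07,0.037,0.27],[0.001,0.002,0.01],0],[[0.07,0.037,0.27],[0.001,0.002,0.01],0]]'
python3 go.py 491 150 203 93.16 10;python3 -c "
from cell import manip;print(manip.sense()['joint_pos'].round(0))"
```

```text
time_s: 6.08
tcp_pos: [460.3, 150.1, 203.1]
eef_rot: [[0.178, -0.054, 0.983], [-0.004, 0.998, 0.055], [-0.984, -0.014, 0.178]]
contact_force: [-0.2, 0.3, -0.1]
opening: 0.7
t 6.08 p [460.3 150.1 203.1] F [-0.2  0.3 -0.1] open 0.7
shift [ 0.046 -0.014  0.251] turn [0.     0.0007 0.0007]
[-21.  38.  -8. 134.  97.  10. -30.]
```

```bash
python3 -m inch '[[[0.02,-0.01,0.08],[0,0,0],0],[[0.03,-0.01,0.16],[0,0,0],0],[[0.04,-0.01,0.24],[0,0,0],0],[[0.04,-0.01,0.24],[0,0,0],0],[[0.04,-0.01,0.24],[0,0,0],0]]'
python3 go.py 491 165 203 93.16 10;python3 -c "
from cell import manip;print(manip.sense()['joint_pos'].round(0))
from h import *
for n in ['scene','top']:
    c=manip.read_camera(n); np.savez(n+'5.npz',**c)
    crop(c,*((250,130,380,225,6) if n=='top' else (220,120,400,290,4)),f'pics/{n}5.png')"
```

```text
time_s: 6.5
tcp_pos: [489.2, 150.4, 203.4]
eef_rot: [[0.178, -0.053, 0.983], [-0.005, 0.998, 0.055], [-0.984, -0.014, 0.178]]
contact_force: [-0.2, 0.1, -0.3]
opening: 0.6
t 6.5 p [489.2 150.4 203.4] F [-0.2  0.1 -0.3] open 0.6
shift [0.005 0.121 0.021] turn [-0.0001  0.0007  0.0008]
[-22.  39.  -4. 131.  79.   7. -11.]
```

View pics/scene5.png

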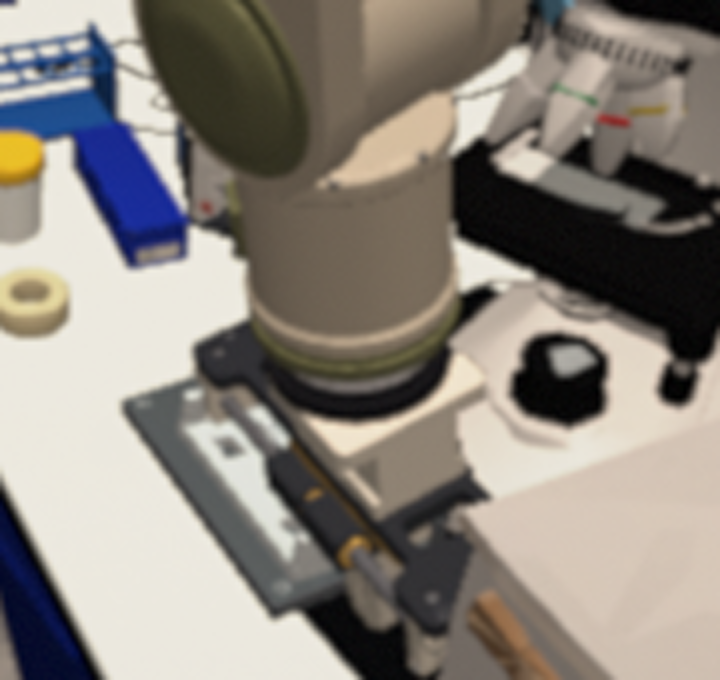

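View pics/top5.png

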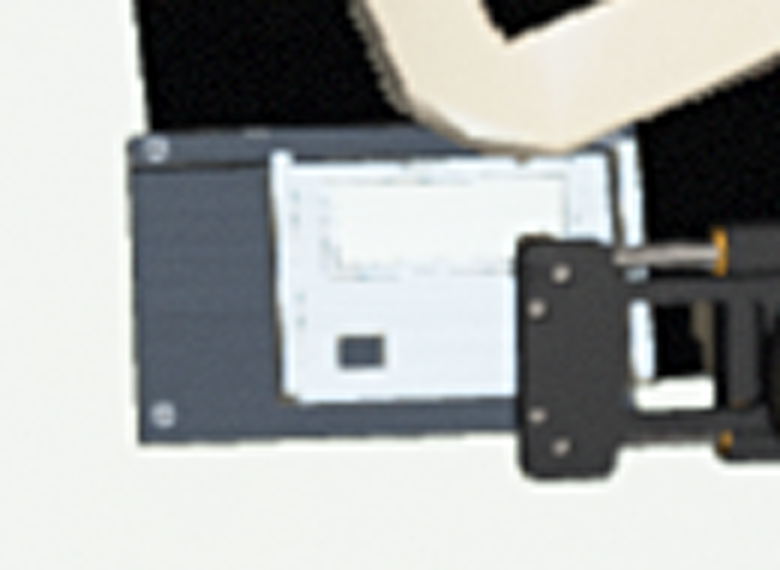

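```bash
python3 -m inch '[[[0,0,-0.05],[0,0.005,0],0],[[0,0,-0.1],[0,0.01,0],0]]'
python3 -c "
from cell import manip;print(manip.sense()['joint_pos'].round(1))"; python3 go.py 430 150 210 93.16 0
```

```text
time_s: 6.77
tcp_pos: [475.7, 150.0, 201.3]
eef_rot: [[0.113, -0.056, 0.992], [-0.009, 0.998, 0.057], [-0.994, -0.015, 0.113]]
contact_force: [-0.5, -0.7, -0.2]
opening: 0.5
[-16.4  38.8 -12.4 131.   65.5  12.1   3.1]
t 6.77 p [475.7 150.  201.3] F [-0.5 -0.7 -0.2] open 0.5
shift [-0.115  0.02  -0.37 ] turn [0.0002 0.018  0.0024]
```

```bash
python3 -m inch '[[[-0.03,0.01,-0.1],[0,0.01,0.002],0],[[-0.06,0.02,-0.25],[0,0.018,0.002],0],[[-0.1,0.02,-0.37],[0,0.018,0.002],0],[[-0.1,0.02,-0.37],[0,0.018,0.002],0]]'
python3 -c "
from cell import manip;print(manip.sense()['joint_pos'].round(1))"; python3 go.py 435 265 270 93.16 0
```

```text
time_s: 7.1
tcp_pos: [427.5, 149.0, 208.4]
eef_rot: [[-0.002, -0.057, 0.998], [-0.003, 0.998, 0.057], [-1.0, -0.003, -0.003]]
contact_force: [-0.1, -0.6, -0.9]
opening: 0.4
[-10.5  38.3 -22.8 134.2  55.2  17.1  10.4]
t 7.1 p [427.5 149.  208.4] F [-0.1 -0.6 -0.9] open 0.4
shift [-0.516  0.96   0.116] turn [ 0.0003 -0.0004  0.0005]
```

```bash
python3 -m inch '[[[-0.25,0.1,0.02],[0,0,0],0],[[-0.45,0.35,0.05],[0,0,0],0],[[-0.52,0.65,0.1],[0,0,0],0],[[-0.52,0.96,0.12],[0,0,0],0],[[-0.52,0.96,0.12],[0,0,0],0],[[-0.52,0.96,0.12],[0,0,0],0]]'
python3 -c "
from cell import manip;print(manip.sense()['joint_pos'].round(1))"; python3 go.py 518 271 268 93.16 0
```

```text
time_s: 7.6
tcp_pos: [435.4, 267.0, 270.6]
eef_rot: [[-0.0, -0.06, 0.998], [-0.002, 0.998, 0.06], [-1.0, -0.002, -0.001]]
contact_force: [0.1, -1.2, 0.1]
opening: 0.9
[-13.4  35.6 -35.3 124.5  40.   31.7  14.5]
t 7.6 p [435.4 267.  270.6] F [ 0.1 -1.2  0.1] open 0.9
shift [ 0.022 -0.008  0.689] turn [ 0.0008 -0.0001  0.0004]
```

```bash
python3 -m inch '[[[0.01,-0.01,0.2],[0,0,0],0],[[0.02,-0.01,0.4],[0,0,0],0],[[0.02,-0.01,0.6],[0,0,0],0],[[0.02,-0.01,0.69],[0,0,0],0],[[0.02,-0.01,0.69],[0,0,0],0]]'
python3 go.py 518 271 223 93.16 0;python3 -c "
from cell import manip;print(manip.sense()['joint_pos'].round(0))
from h import *
for n in ['scene','top']:
    c=manip.read_camera(n); np.savez(n+'6.npz',**c)
    crop(c,*((250,130,380,225,6) if n=='top' else (210,80,400,290,4)),f'pics/{n}6.png')"
```

```text
time_s: 8.02
tcp_pos: [520.1, 269.3, 267.5]
eef_rot: [[0.0, -0.056, 0.998], [-0.003, 0.998, 0.056], [-1.0, -0.003, 0.0]]
contact_force: [0.1, 0.4, 0.1]
opening: 0.8
t 8.02 p [520.1 269.3 267.5] F [0.1 0.4 0.1] open 0.8
shift [ 0.37   0.016 -0.017] turn [0.0002 0.     0.0005]
[ -9.  40. -36. 115.  38.  38.  23.]
```

View pics/scene6.png

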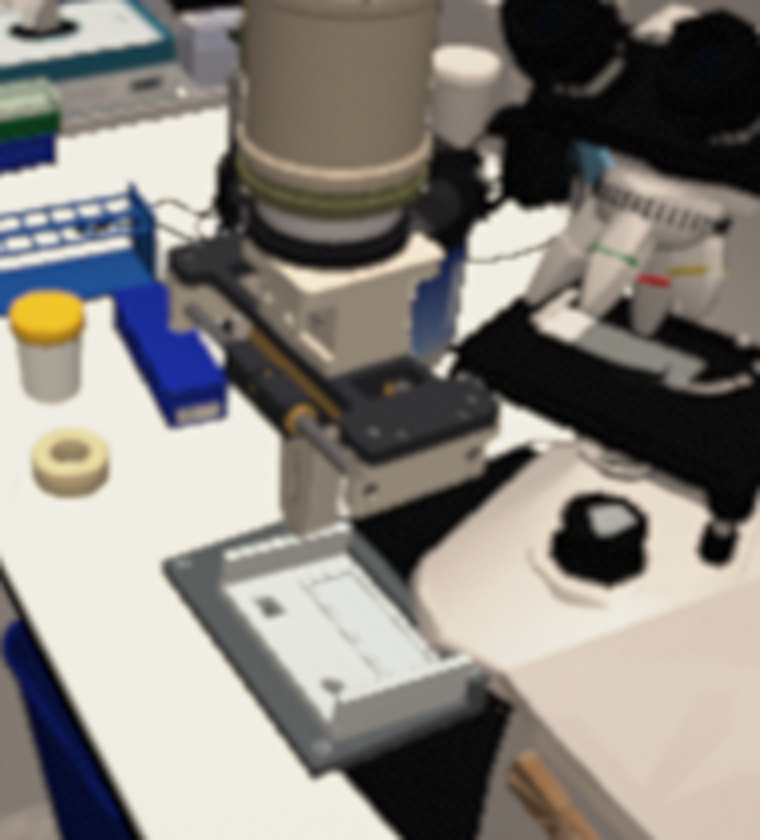

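View pics/top6.png

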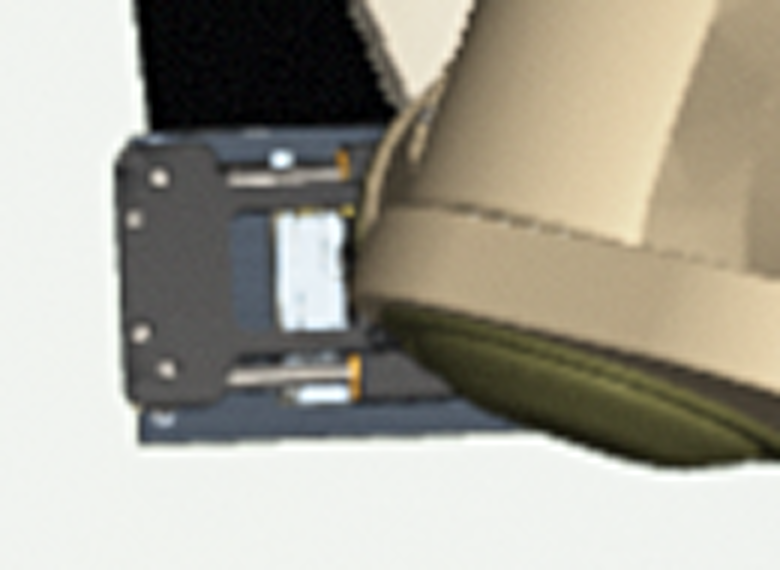

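```bash
python3 -c "
from h import *
c=load('scene6.npz');cv2.imwrite('pics/s6full.png',c['pixels']);c2=load('top6.npz');cv2.imwrite('pics/t6full.png',c2['pixels'])
W=cloud(c2).reshape(-1,3)
for x in range(260,640,30):
    r=[]
    for y in range(350,-40,-30):
        m=(abs(W[:,0]-x)<15)&(abs(W[:,1]-y)<15); r.append(f'{W[m,2].max():4.0f}' if m.any() else '   .')
    print(x,*r)
"
```

```text
260 -890 -889 -888 -892 -890 -891 -892 -890 -893 -889 -894 -891 -892
290 -890 -890 -892 -892 -893 -886 -893 -889 -885 -893 -888 -887 -887
320 -894 -892 -889 -892 -889 -890 -894 -892 -890 -891 -889 -892 -894
350    .    .    .    .    .    .    .    .    .    .    .    .    .
380    3    2    2    5    2    3    1    2    2    2    1    2    2
410    3    3    4    4    4    4    3    3    3    5    4    3    4
440    4    4    4    3  546  583  558    3    3    4    4   63   35
470  210  467  495  527  572  591    2    2    2    1    2   19    .
500  212  466  493  532  573  590    .    .    .    .    .    .    .
530  211  449  487  523  555  576  560    .    .    .    .    .    .
560  209  425  475  498  500    .    .  374    .    .    .    .    .
590   23   27   28  184  361  380  382  392  379    .    .  239  238
620    4    6  183  348  358  359  378  383    .    .    .  237  246
```

View pics/s6full.png

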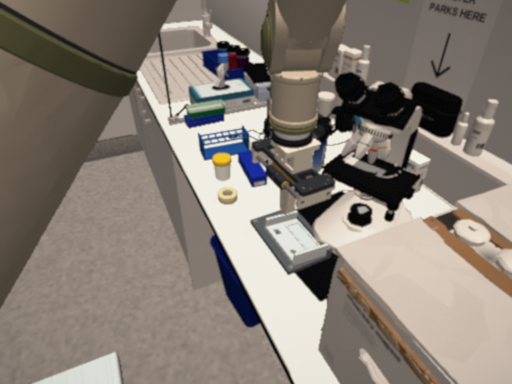

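View pics/t6full.png

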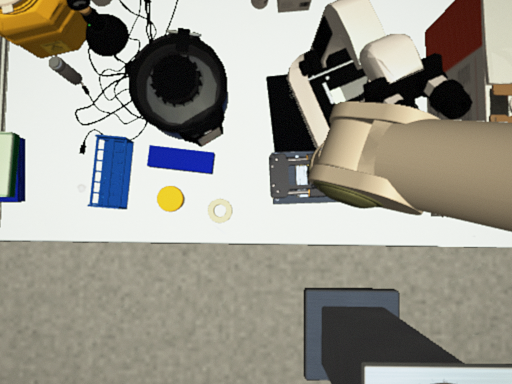

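```bash
python3 -m inch '[[[0.06,0.01,-0.01],[0,0,0],0],[[0.12,0.015,-0.02],[0,0,0],0],[[0.2,0.015,-0.02],[0,0,0],0],[[0.2,0.015,-0.02],[0,0,0],0]]'
python3 go.py 518 271 223 93.16 0;python3 -c "
from cell import manip;print(manip.sense()['joint_pos'].round(0))
from h import *
c2=manip.read_camera('top')
W=cloud(c2).reshape(-1,3)
for x in range(440,640,20):
    r=[]
    for y in range(340,120,-20):
        m=(abs(W[:,0]-x)<10)&(abs(W[:,1]-y)<10); r.append(f'{W[m,2].max():4.0f}' if m.any() else '   .')
    print(x,*r)
c=manip.read_camera('scene');crop(c,210,0,420,160,3,'pics/s7.png')
"
```

```text
time_s: 8.45
tcp_pos: [513.5, 271.3, 241.8]
eef_rot: [[-0.004, -0.061, 0.998], [-0.005, 0.998, 0.061], [-1.0, -0.005, -0.004]]
contact_force: [-0.6, -1.1, -0.2]
opening: 0.6
t 8.45 p [513.5 271.3 241.8] F [-0.6 -1.1 -0.2] open 0.6
shift [ 0.156 -0.004  0.038] turn [ 0.0009 -0.0006  0.0008]
[-11.  41. -34. 116.  41.  35.  20.]
440    3    2    4    2    3    2  529  573  567    4    2
460    3  408  436  473  489  530  565  584    2    2    2
480  185  436  461  474  508  539  569  586    .    .    .
500  185  431  453  478  508  538  568  585    .    .    .
520  185  418  435  475  503  529  555  575  571    .    .
540  185  407  435  460  482  502  520  532  532    .    .
560   29   29  434  457  470  472    .  390  389    .    .
580   28   28   29   28   37  328  382  389  387  386  389
600    4    5    5   25   50  352  374  377  370  385  390
620    5    5    6  184  185  351  358  355  356  380  380
```

View pics/s7.png

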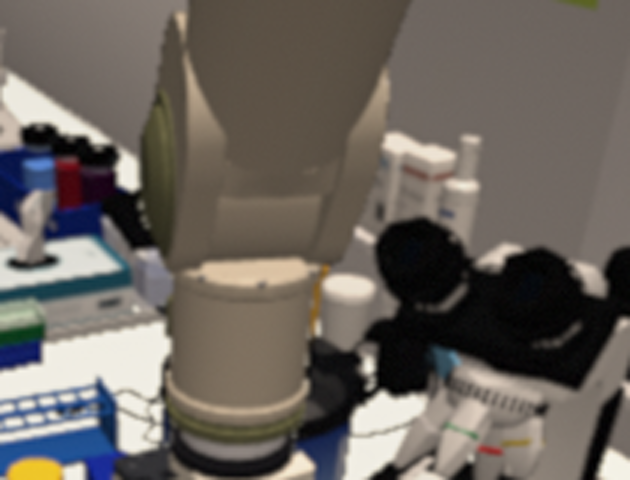

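```bash
python3 -m inch '[[[0.06,-0.004,0.03],[0.001,0,0.001],0],[[0.11,-0.004,0.03],[0.001,0,0.001],0],[[0.155,-0.004,0.03],[0.001,0,0.001],0],[[0.155,-0.004,0.03],[0.001,0,0.001],0]]'
python3 go.py 518 275 222.5 93.16 0;python3 -c "
from cell import manip
from h import *
for n in ['scene','top']:
    c=manip.read_camera(n)
    crop(c,*((250,130,380,225,6) if n=='top' else (220,150,350,290,5)),f'pics/{n}8.png')"
```

```text
time_s: 8.88
tcp_pos: [517.5, 271.0, 223.1]
eef_rot: [[-0.004, -0.054, 0.999], [0.001, 0.999, 0.054], [-1.0, 0.001, -0.004]]
contact_force: [0.6, -1.1, -1.1]
opening: 0.8
t 8.88 p [517.5 271.  223.1] F [ 0.6 -1.1 -1.1] open 0.8
shift [0.005 0.033 0.006] turn [-0.0002 -0.0007 -0.0002]
```

View pics/scene8.png

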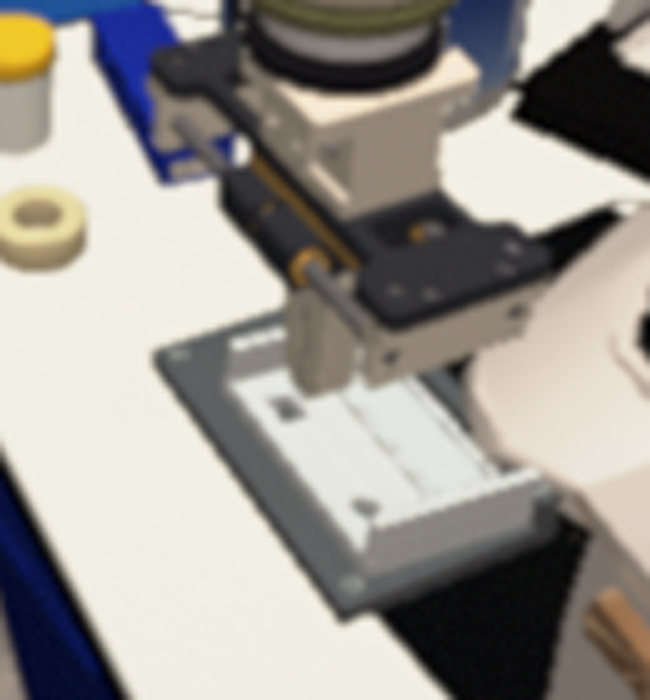

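View pics/top8.png

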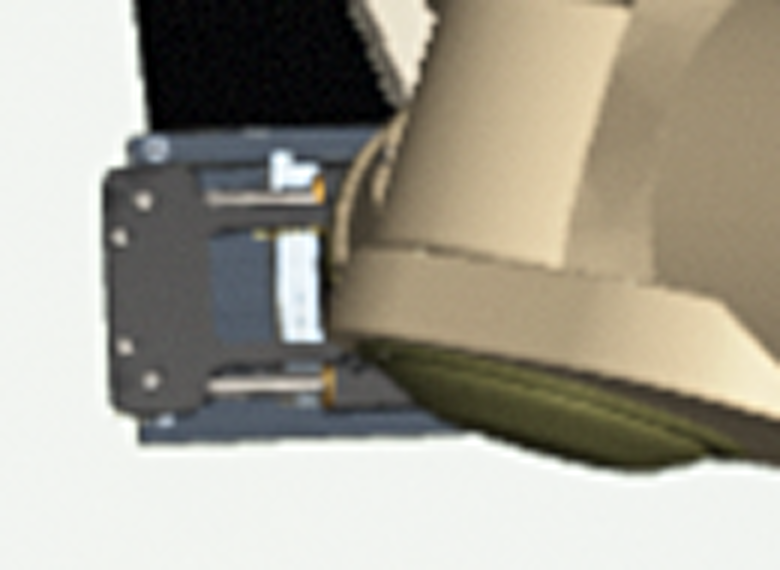

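```bash
python3 -m inch '[[[0,0.03,0.005],[0,0,0],0],[[0,0.06,0.005],[0,0,0],0],[[0,0.09,0.005],[0,0,0],0],[[0,0.11,0.005],[0,0,0],0],[[0,0.13,0.005],[0,0,0],0],[[0,0.15,0.005],[0,0,0],0],[[0,0.15,0.005],[0,0,0],0]]'
python3 go.py 518 300 222.5 93.16 0;python3 -c "
from cell import manip
from h import *
for n in ['scene']:
    c=manip.read_camera(n); np.savez('s9.npz',**c)
    crop(c,*((250,130,380,225,6) if n=='top' else (220,180,350,290,6)),f'pics/{n}9.png')"
```

```text
time_s: 9.57
tcp_pos: [517.3, 289.7, 224.2]
eef_rot: [[-0.003, -0.054, 0.999], [0.002, 0.999, 0.054], [-1.0, 0.002, -0.003]]
contact_force: [1.4, -1.3, 0.6]
opening: 0.7
t 9.57 p [517.3 289.7 224.2] F [ 1.4 -1.3  0.6] open 0.7
shift [0.015 0.085 0.011] turn [-0.0001 -0.0005 -0.0003]
```

View pics/scene9.png

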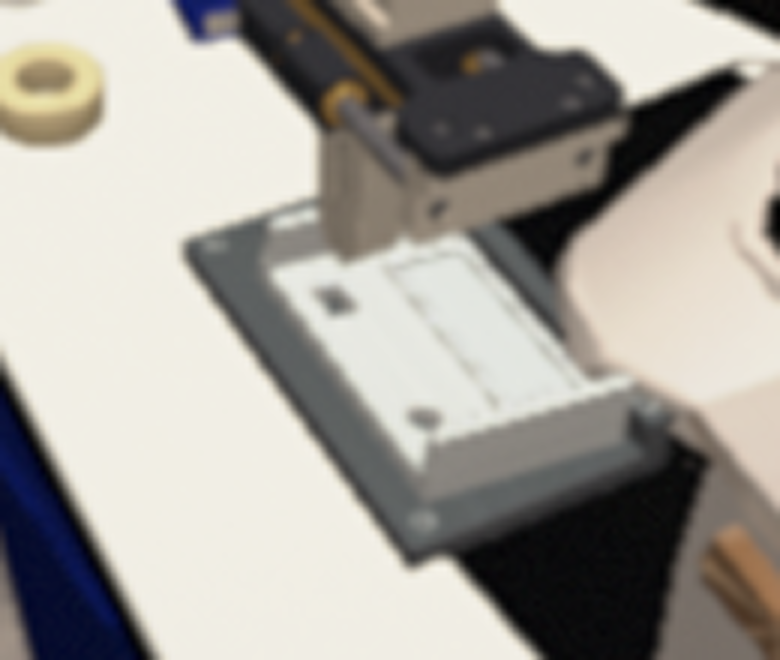

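```bash
cat > holes.py <<'E'
from fitc import *
import sys
def hol(c,pr,pl,z):
    for n,p,y in(("R",pr,-32),("L",pl,32)):
        w=ray(c,*p,z); d=Rz(-jig[2])@np.array([w[0]-jig[0],w[1]-jig[1],0]); print(n,"err jig frame",(d[:2]-[-24,y]).round(1))
E
python3 - <<'E'
from holes import *
def S(U,V): return ((U+.5)/6-.5+220,(V+.5)/6-.5+180)
hol(load("s9.npz"),S(427,417),S(334,299),28)
c0=load("scene4.npz")
crop(c0,220,180,350,290,6,"pics/s4c.png")
E
```

```text
R err jig frame [ -2.1 -16.2]
L err jig frame [ -1.3 -16. ]
```

View pics/s4c.png

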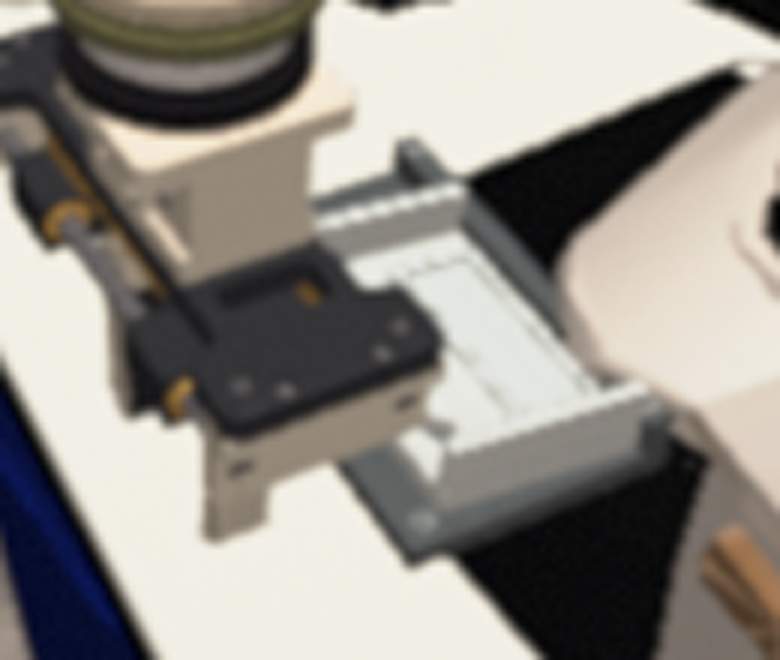

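```bash
python3 -m inch '[[[0.01,0.02,0.005],[0,0,0],0],[[0.01,0.04,0.005],[0,0,0],0],[[0.01,0.06,0.005],[0,0,0],0],[[0.01,0.08,0.005],[0,0,0],0],[[0.01,0.095,0.005],[0,0,0],0],[[0.01,0.095,0.005],[0,0,0],0]]'
python3 go.py 518 300 222.5 93.16 0;python3 -c "
from cell import manip
from h import *
for n in ['scene']:
    c=manip.read_camera(n); np.savez('s10.npz',**c)
    crop(c,*((250,130,380,225,6) if n=='top' else (220,180,350,290,6)),f'pics/{n}10.png')"
```

```text
time_s: 10.12
tcp_pos: [517.1, 301.7, 223.0]
eef_rot: [[-0.003, -0.055, 0.998], [0.003, 0.998, 0.055], [-1.0, 0.003, -0.003]]
contact_force: [0.4, 1.1, 0.4]
opening: 0.3
t 10.12 p [517.1 301.7 223. ] F [0.4 1.1 0.4] open 0.3
shift [ 0.004 -0.014  0.007] turn [-0.0001 -0.0005 -0.0005]
```

View pics/scene10.png

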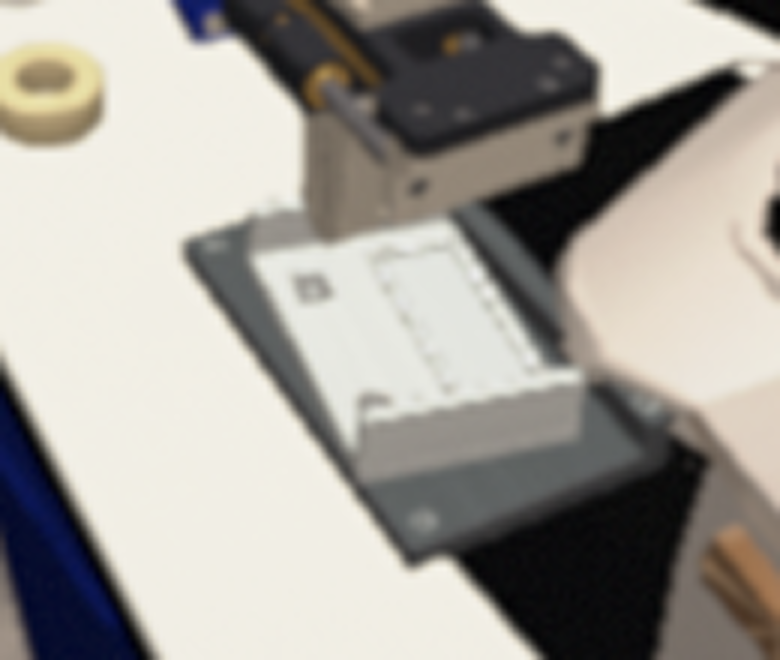

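Run:
```python
from holes import *
def S(U,V): return ((U+.5)/6-.5+220,(V+.5)/6-.5+180)
c=load("s10.npz")
for z in(28,20): hol(c,S(376,402),S(313,286),z)
crop(c,255,205,330,275,10,"pics/s10z.png")
# depth plane of plate
W=cloud(c)
import itertools
for U,V in [(330,320),(400,290),(470,320),(360,350),(300,250),(500,360)]:
    u,v=S(U,V); print(U,V,np.nanmedian(W[int(v)-1:int(v)+3,int(u)-1:int(u)+3].reshape(-1,3),0).round(1))
def toj(p):
    d=Rz(-jig[2])@np.array([p[0]-jig[0],p[1]-jig[1],0]);return d[:2].round(1)
# lip corners: right lip bottom front(362,478) at slab z~?; right lip top front (362,415), top rear (583,372)
for n,p,z in [("lipRfront top",S(358,415),45),("lipRrear top",S(583,375),40)]: print(n,toj(ray(c,*p,z)))
# pins expected projection
for y in(-32,32):
    w=Rz(jig[2])@np.array([-24,y,0])+np.array([jig[0],jig[1],19]); q=proj(c,w)[0]; print("pin",(q[0]-220+.5)*6,(q[1]-180+.5)*6)
```

```text
R err jig frame [-13.9  -2.3]
L err jig frame [-4.7 -6.6]
R err jig frame [-9.6  4. ]
L err jig frame [-0.3  0.6]
330 320 [498.  274.3  25.2]
400 290 [529.3 276.9  25.1]
470 320 [543.5 253.8  24.9]
360 350 [500.8 255.2  26.5]
300 250 [504.2 312.3  23.4]
500 360 [540.7 230.5  26.7]
lipRfront top [-55.2 -50.1]
lipRrear top [ 24.5 -65.4]
pin 406.1021460425385 402.6622213849162
pin 314.86149913365625 289.20639941751705
```

View pics/s10z.png

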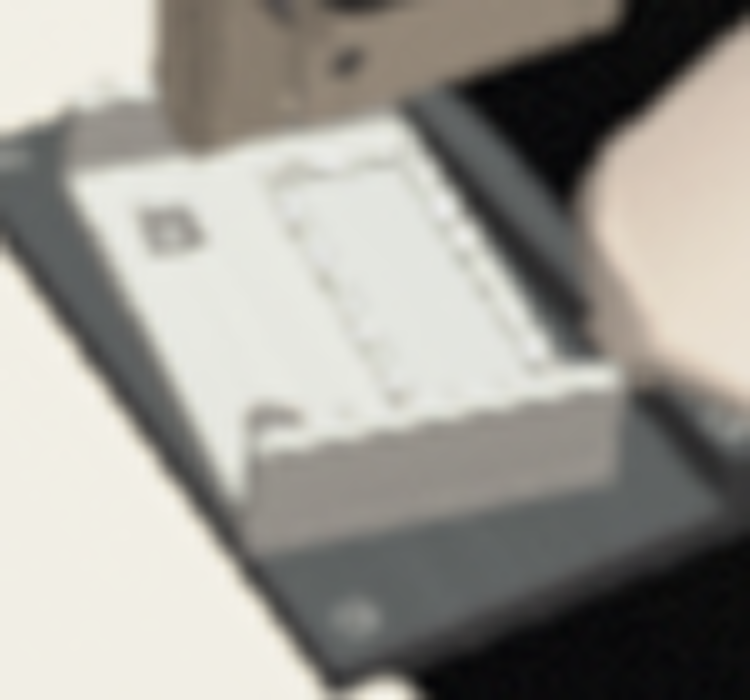

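```bash
python3 -m inch '[[[0,-0.04,0],[0,0,0],0],[[0,-0.06,0],[0,0,0],0],[[-0.2,-0.06,0],[0,0,0],0],[[-0.4,-0.06,0],[0,0,0],0],[[-0.45,-0.06,0],[0,0,0],0],[[-0.45,-0.06,0],[0,0,0],0]]'
python3 go.py 430 262 275 93.16 0
```

```text
time_s: 10.67
tcp_pos: [518.2, 294.2, 278.5]
eef_rot: [[-0.001, -0.054, 0.999], [0.005, 0.999, 0.054], [-1.0, 0.005, -0.0]]
contact_force: [0.5, -0.3, -0.0]
opening: 0.5
t 10.67 p [518.2 294.2 278.5] F [ 0.5 -0.3 -0. ] open 0.5
shift [ 0.029 -0.228 -0.748] turn [-0.0002 -0.0001 -0.0008]
```

```bash
python3 -m inch '[[[0,-0.05,-0.2],[0,0,0],0],[[0,-0.15,-0.5],[0,0,0],0.4],[[0.02,-0.23,-0.75],[0,0,0],0.75],[[0.02,-0.23,-0.75],[0,0,0],0.75],[[0.02,-0.23,-0.75],[0,0,0],0.75]]'
python3 go.py 434 260 203 93.16 0;python3 -c "
from cell import manip
from h import *
print(manip.sense()['joint_pos'].round(0))
for n in ['scene','top']:
    c=manip.read_camera(n); np.savez(n+'11.npz',**c)
    crop(c,*((250,130,380,225,6) if n=='top' else (220,180,350,290,6)),f'pics/{n}11.png')"
```

```text
time_s: 11.08
tcp_pos: [428.5, 261.0, 275.5]
eef_rot: [[-0.002, -0.056, 0.998], [0.003, 0.998, 0.056], [-1.0, 0.003, -0.002]]
contact_force: [0.7, 0.1, 0.3]
opening: 22.9
t 11.08 p [428.5 261.  275.5] F [0.7 0.1 0.3] open 22.9
shift [ 0.604 -0.013  0.046] turn [ 0.0001 -0.0003 -0.0005]
[-13.  35. -36. 125.  40.  31.  15.]
```

View pics/scene11.png

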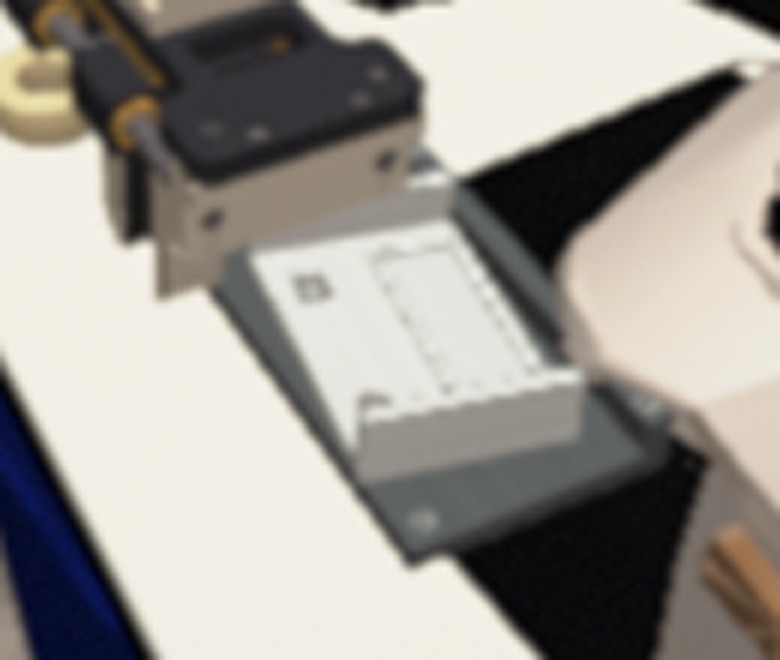

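View pics/top11.png

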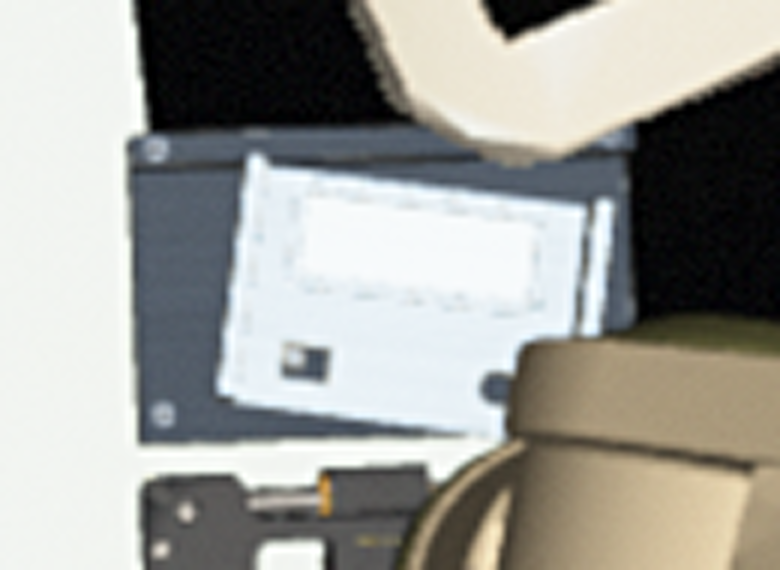

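```bash
python3 -m inch '[[[0.25,-0.05,0.02],[0,0,0],0.75],[[0.5,-0.05,0.02],[0,0,0],0.75],[[0.6,-0.05,0.02],[0,0,0],0.75],[[0.6,-0.05,0.02],[0,0,0],0.75],[[0.6,-0.05,0.02],[0,0,0],0.75]]'
python3 go.py 453 256 202.5 93.16 0
```

```text
time_s: 11.6
tcp_pos: [433.6, 257.1, 202.9]
eef_rot: [[-0.002, -0.054, 0.999], [0.005, 0.999, 0.054], [-1.0, 0.005, -0.001]]
contact_force: [0.6, 0.5, 0.3]
opening: 63.5
t 11.6 p [433.6 257.1 202.9] F [0.6 0.5 0.3] open 63.5
shift [ 0.003 -0.018  0.161] turn [-0.0002 -0.0002 -0.0007]
```

```bash
python3 -m inch '[[[0,0,0.08],[0,0,0],0.75],[[0,0,0.15],[0,0,0],0.75],[[0,0,0.2],[0,0,0],0.75],[[0,0,0.23],[0,0,0],0.75],[[0,0,0.26],[0,0,0],0.75],[[0,0,0.29],[0,0,0],0.75],[[0,0,0.31],[0,0,0],0.75],[[0,0,0.31],[0,0,0],0.75]]'
python3 -c "
from cell import manip
from h import *
for n in ['scene','top']:
    c=manip.read_camera(n); np.savez(n+'12.npz',**c)
    crop(c,*((250,130,380,225,6) if n=='top' else (220,180,350,290,6)),f'pics/{n}12.png')"
```

```text
time_s: 12.27
tcp_pos: [471.1, 258.9, 203.0]
eef_rot: [[-0.001, -0.054, 0.999], [0.005, 0.999, 0.054], [-1.0, 0.005, -0.001]]
contact_force: [0.9, 0.0, 0.0]
opening: 69.6
```

View pics/scene12.png

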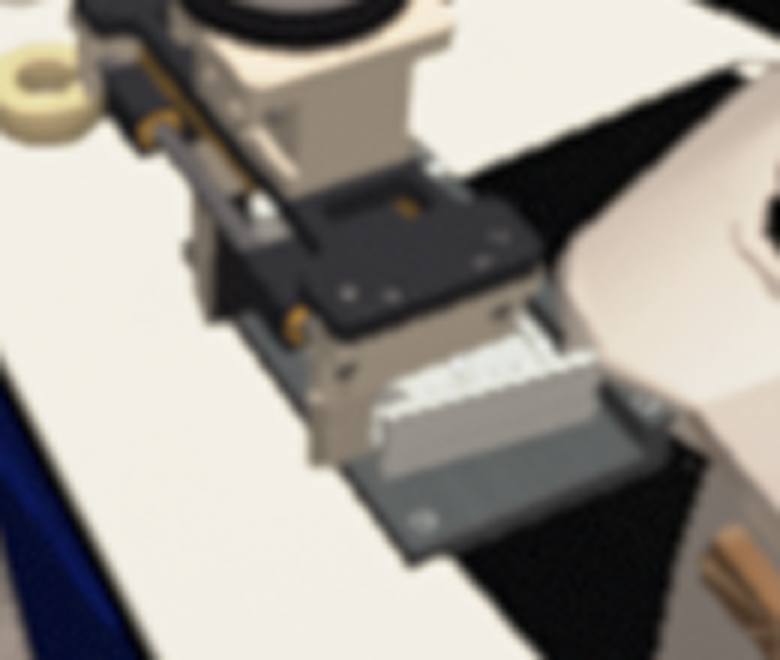

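View pics/top12.png

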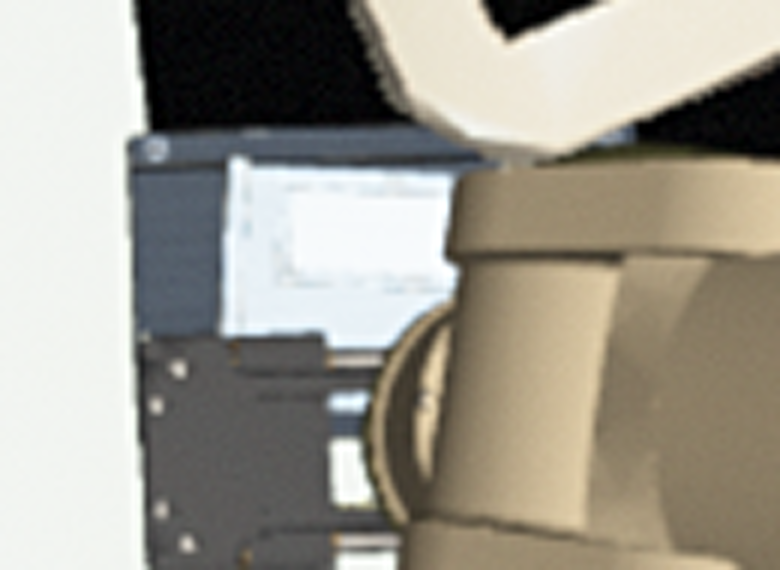

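Rotating square as intended (left rear lip tip at crop (237,160)). Continue in.

```bash
python3 -m inch '[[[0,0,0.025],[0,0,0],0.75],[[0,0,0.045],[0,0,0],0.75],[[0,0,0.06],[0,0,0],0.75],[[0,0,0.07],[0,0,0],0.75],[[0,0,0.07],[0,0,0],0.75]]'
```

```text
time_s: 12.78
tcp_pos: [479.6, 259.9, 202.9]
eef_rot: [[-0.001, -0.054, 0.999], [0.006, 0.999, 0.054], [-1.0, 0.006, -0.001]]
contact_force: [-0.5, -0.2, -0.8]
opening: 70.0
```

```bash
python3 -m inch '[[[0,0,0.01],[0,0,0],0.75],[[0,0,0.015],[0,0,0],0.75],[[0,0,0.015],[0,0,0],0.75]]'
```

```text
time_s: 13.03
tcp_pos: [480.7, 260.0, 202.9]
eef_rot: [[-0.002, -0.054, 0.999], [0.005, 0.999, 0.054], [-1.0, 0.006, -0.002]]
contact_force: [-4.9, 0.1, 2.5]
opening: 69.4
```

```bash
python3 -m inch '[[[0,0,0.01],[0,0,0],0.75],[[0,0,0.015],[0,0,0],0.75],[[0,0,0.015],[0,0,0],0.75]]'
python3 -m inch '[[[0,0,-0.1],[0,0,0],0.75],[[0,0,-0.25],[0,0,0],0.75],[[0,0,-0.42],[0,0,0],0.75],[[0,0,-0.45],[0,0,0],0.4],[[0,0,-0.45],[0,0,0],0]]'
python3 -c "
from cell import manip
from h import *
for n in ['scene','top']:
    c=manip.read_camera(n); np.savez(n+'13.npz',**c)
    crop(c,*((250,130,380,225,6) if n=='top' else (220,180,350,290,6)),f'pics/{n}13.png')"
```

```text
time_s: 13.28
tcp_pos: [481.2, 260.1, 202.8]
eef_rot: [[-0.004, -0.055, 0.998], [0.005, 0.998, 0.055], [-1.0, 0.005, -0.004]]
contact_force: [-8.0, 0.5, 3.5]
opening: 69.8
time_s: 13.7
tcp_pos: [426.8, 257.6, 203.3]
eef_rot: [[-0.004, -0.057, 0.998], [0.004, 0.998, 0.057], [-1.0, 0.005, -0.004]]
contact_force: [0.4, 1.0, 0.8]
opening: 60.7
```

View pics/scene13.png

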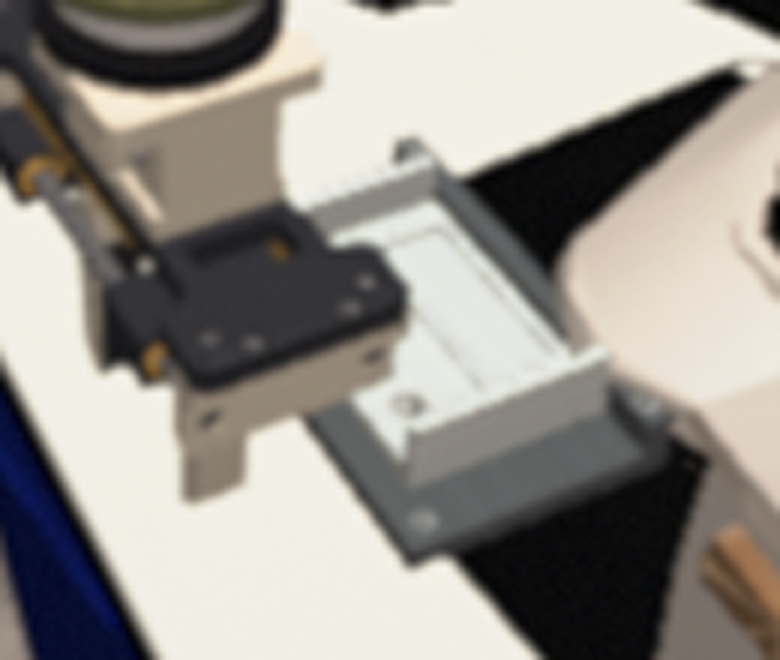

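View pics/top13.png

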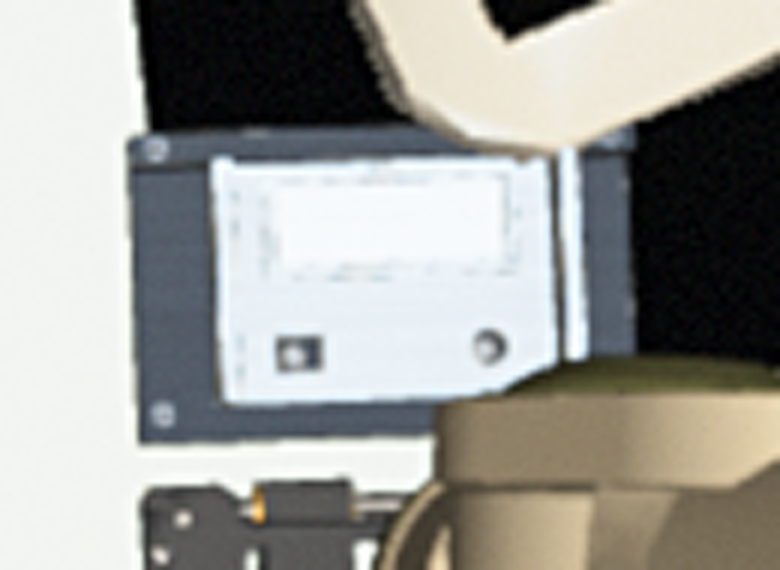

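```bash
python3 -m inch '[[[-0.3,0.1,0],[0,0,0],0.5],[[-0.6,0.4,0],[0,0,0],0.5],[[-0.8,0.6,0],[0,0,0],0.5],[[-0.8,0.8,0],[0,0,0],0.5],[[-0.8,0.8,0],[0,0,0],0.5]]'
cat > chk.py <<'E'
from cell import manip
from fitc import *
P=[]
for i in range(6):
    c=manip.read_camera('top'); P.append(cloud(c))
W=np.nanmedian(P,0).reshape(-1,3)
d=(W-np.array([jig[0],jig[1],0]))@Rz(jig[2])  # jig frame
for n,x0,x1,y0,y1 in (("plate front",-36,-12,-15,15),("plate L",-36,25,45,52),("plate mid",-36,-12,-50,50),("rear",-5,25,-20,20),("lipL",-35,35,55,59),("lipR",-35,35,-59,-55),("slabL",-40,30,66,80),("slabR",-40,30,-80,-66)):
    m=(d[:,0]>x0)&(d[:,0]<x1)&(d[:,1]>y0)&(d[:,1]<y1); print(n,m.sum(),np.nanmedian(d[m,2]).round(1))
m=(abs(d[:,0]+10)<28)&(abs(d[:,1])<50)&(d[:,2]<40)
A_=np.c_[d[m,:2],np.ones(m.sum())]
ls=least_squares(lambda k:A_@k-d[m,2],[0,0,20],loss='soft_l1'); print("plane slope x,y, z0",ls.x.round(3))
for n in ['scene','top']:
    c=manip.read_camera(n); np.savez(n+'14.npz',**c)
    crop(c,*((255,140,375,220,6) if n=='top' else (230,190,340,290,6)),f'pics/{n}14.png')
E
python3 chk.py
```

```text
time_s: 14.22
tcp_pos: [424.3, 358.1, 302.5]
eef_rot: [[0.0, -0.056, 0.998], [0.013, 0.998, 0.056], [-1.0, 0.013, 0.001]]
contact_force: [0.3, -0.1, -0.0]
opening: 46.5
plate front 124 19.2
plate L 56 19.0
plate mid 404 19.1
rear 293 20.3
lipL 84 37.2
lipR 230 39.2
slabL 151 11.3
slabR 334 11.9
plane slope x,y, z0 [ 3.2000e-02 -1.0000e-03  1.9735e+01]
```

View pics/scene14.png

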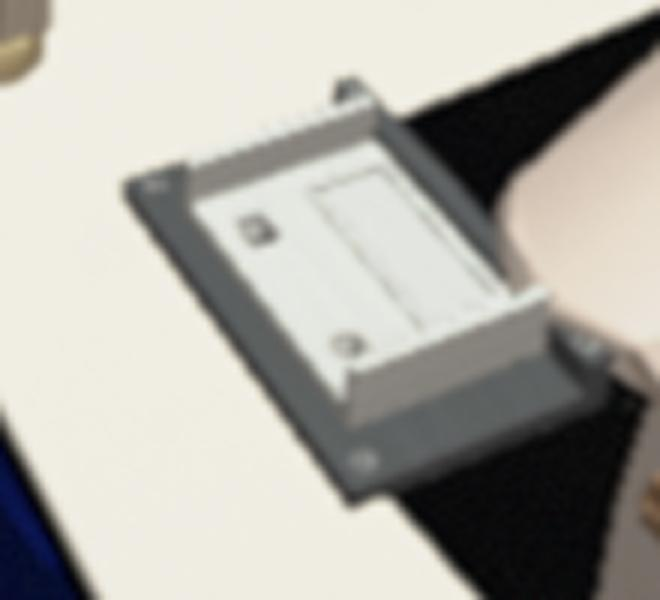

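View pics/top14.png

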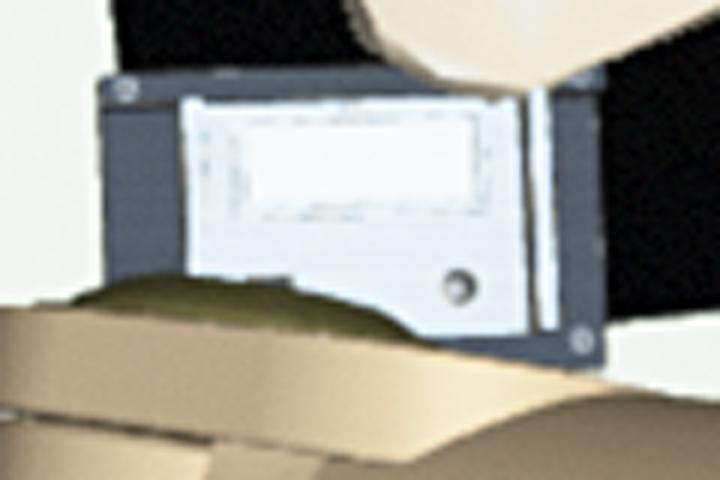

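```bash
cat >> chk.py <<'E'
def med(x0,x1,y0,y1):
    m=(d[:,0]>x0)&(d[:,0]<x1)&(d[:,1]>y0)&(d[:,1]<y1)&(d[:,2]<60); v=d[m,2]; return m.sum(),np.nanmedian(v).round(1),np.nanpercentile(v,85).round(1)
for r in [(-36,-12,-50,-40),(-36,-12,-22,0),(-36,-12,0,22),(-36,-12,40,50),(-38,-15,-60,-54),(-10,10,-60,-54),(12,32,-60,-54),(-38,-15,54,60),(12,36,54,60)]: print(r,*med(*r))
E
python3 chk.py | tail -9
python3 - <<'E'
from h import *
A=cloud(load("scene0.npz"));B=cloud(load("scene14.npz"))
a=load("scene0.npz")["pixels"].astype(int);b=load("scene14.npz")["pixels"].astype(int)
cv2.imwrite("pics/s14full.png",load("scene14.npz")["pixels"])
E
```

```text
(-36, -12, -50, -40) 58 19.3 19.9
(-36, -12, -22, 0) 119 19.3 19.9
(-36, -12, 0, 22) 74 19.2 20.0
(-36, -12, 40, 50) 18 19.4 20.1
(-38, -15, -60, -54) 58 34.3 39.2
(-10, 10, -60, -54) 51 31.9 39.2
(12, 32, -60, -54) 51 34.8 39.7
(-38, -15, 54, 60) 6 39.4 39.9
(12, 36, 54, 60) 47 38.1 39.7
```

View pics/s14full.png

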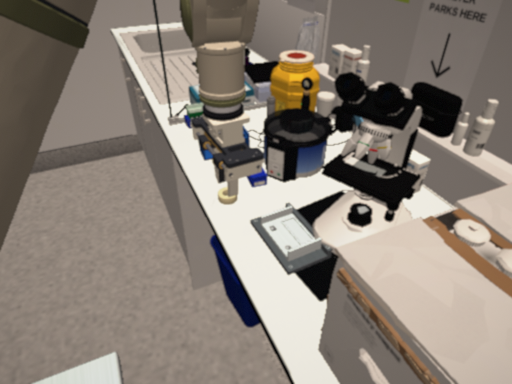

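```bash
python3 -c "
from cell import manip
print(manip.sense()['contact_force'],manip.hand_in())"
```

```text
the job is handed in; nothing more can be done
[-0.77426643  0.35017757  0.31930673] None
```

The carrier is seated: both holes are over their pins, it lies flat on the slab, and I handed the job in at about 15 s. No verdict was reported, so this rests on my own last checks.

**What I did**
- I pushed the front edge square against the fence with two open fingertips.
- I then pushed it left from inside the left lip with the closed fingertips. I had planned to push the outside of the right lip, but joint 6 came within about 1° of its limit there. I backed out before touching the carrier.
- During the sideways push the carrier turned about 0.17 rad, and only the left hole dropped over its pin.
- A second two-finger push on the front edge squared it and dropped the right hole. The largest wrist force I read was about 9 N.

**Last checks**
- **Height and level:** The plate's front reads 19.2–19.4 mm high from right to left, against 20 mm nominal, with the slab reading 11–12 mm. Lip tops read 39–40 mm at both ends.
- **Disagreement:** A plane fit over the whole plate gave a slope of 0.032 rad, above the 0.025 limit. I put that down to the raised slide frame at the rear, because the lips and the front strip read level.
- **Pins:** Pin tips are visible in both holes. I did not measure the final hole-to-pin distances.
- **Robot:** The gripper was clear of everything, with its tips about 116 mm above the bench. The force reading was under 1 N.
- **Bystanders:** I never moved low near the pot, slide box or tape. I did not measure their positions again; in the last picture the arm hides the pot and most of the slide box, and the tape appears where it was.

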